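# Zero a bench comparator on its master bar and load a spacer

## Task

With the master bar lying in the bench comparator, slide the tailstock in by its fin until the dial points at the zero mark, and let go of it. Leave the tailstock where it is set; lift out the master and lay it flat and gently on the rubber pad, then slide the spacer in from the open front, between tailstock face and sprung shoe, press it home against the rear fence firmly but with no more than about 25 N, and leave it lying flat in the gauge. Do not disturb the other things on the bench.

Things in the scene. Friction and masses are not known exactly. Their poses are not given: they have to be found in the camera images.
- comparator: Bench comparator: fixed grey base 105 x 265 mm, flat steel bed on top at z = 20. Its y axis is the measuring axis: grey gauge head with white dial on top (70 mm high) at +y, tailstock at -y. Origin: underside, on the measuring axis; x = 0 is also the middle of a seated 24 mm wide bar. The open loading front is -x (edge at x = -60); rear edge at x = 45.
- shoe_mid (a point): Middle of the sprung steel shoe's possible rest places (comparator x 0, y 33, z 33). The shoe (16 mm high) juts from the head to -y. Its flat contact face (comparator x -8 to 10) really rests up to 4 mm either way in y: the head is clamped differently each time. In front of the face the shoe falls back in a 30 degree ramp (x -8 to -30, 12.7 mm deep): a bar slid along +x pushes it back.
- fence: Low black rubber-buffered rear fence on the bed: 8 mm deep, 38 mm long (comparator y -10 to 28), 8 mm high, a 6 mm high steel backing behind. It yields 1 mm per 15 N of push. Its front face is at comparator x = 12, so a 24 mm wide bar pressed to it has its middle at x = 0. Origin: the point of the bed at comparator x = 0, y = 0; axes as the comparator.
- shoe (a joint): Dial reading: how far the shoe is pushed back to +y, in m: 0 at rest, 0.005 at the zero mark, 0.013 at its hard stop. Spring: 2 N at rest plus 0.4 N per mm. The black pointer turns 20 degrees clockwise from above per mm; the zero mark is the long thick one on the dial's -x side, the short ticks are 20 degrees apart.
- tailstock: Tailstock sliding along the comparator's y on the bed, travel 45 mm, held by about 9 N of friction, stays where left. Grey block 40 x 44 x 28 mm; dark grip fin on top 18 (x) x 30 (y) mm, middle at x 0, y -4, z 28 to 54. Origin: underside centre, on the bed; flat measuring face at y = 22 (x -12 to 14), small bevel at its front corner. Axes as the comparator.
- master: Master bar: plain polished steel block 24 x 60 x 30 mm (x, y, z), 0.33 kg, at first loose on the comparator's bed between tailstock and shoe, its 60 mm length along the measuring axis, touching neither. Origin: centre of its underside.
- spacer: The part: aluminium spacer, block 24 x 63 x 26 mm (x, y, z) with two round bosses of 14 mm diameter, 6 mm high, on top at y = -21 and 21; about 0.11 kg. Origin: centre of its underside. It starts on the bench and is 3 mm longer than the master, so that the dial should read 0.008 with it in a correctly zeroed gauge.
- pad: Black rubber pad, 120 x 100 x 3 mm, fixed on the bench; origin: centre of its underside.
- carton: Bystander: cardboard carton 80 x 110 x 60 mm, origin at its underside.
- screwdriver: Bystander: screwdriver with black handle lying on the bench.
- cap: Bystander: steel connector cap, 28 mm diameter, 18 mm high, origin at its underside.
Mind the look-alikes: they are no part of the job. What is meant by the pad is not purple or yellow, and is the smaller of those in its own colour.

How it is judged:
By the outcome, as a careful person would: the job done as asked, in the order asked, and still so for the second after the job is handed in, with the robot touching nothing.
It also fails if it takes over 72 s, if anything falls off the work surface, if the arm or the gripper's body presses on something with over 40 N, if the wrist force passes 120 N, or if a joint passes its speed limit or range.

## Robot

A 6-joint arm with a two-finger parallel gripper is mounted at the origin on the work surface. World frame = base frame: x ahead of the robot, y to its left, z up, the work surface at z = 0. Lengths are in m, angles in rad, forces in N, time in s.
With the tool pointing down it reaches from about 0.425 to 0.95 m from the base axis. Payload 14.7 kg.
Tool frame: the origin (TCP) lies midway between the tips of the shut fingers; the grasp point (between the pads) lies 19 mm behind it; z points along the fingers, y is the line along which they close (so a half turn about z gives the same grasp; the last joint's range is limited). The gripper opens to 85 mm and grips with 20 to 120 N. Pads are 22 mm wide; open, the fingers measure 114 mm over their backs; the gripper's body (76 mm by 85 mm) begins 54 mm behind the grasp point. The pads swing forward as they close: fully open they stand 13 mm farther back than shut.
Start: joints at [-1.358, 0.48, 1.596, -0, 1.065, -0.047], TCP at [0.167, -0.628, 0.231] pointing down, gripper open.
Joint ranges: [-2.75, 2.75], [-0.82, 2.05], [0.23, 2.67], [-1.56, 4.7], [0.09, 2.69], [-2.92, 2.92]. Speed limits (rad/s): [1.89, 1.89, 2.39, 3.01, 3.01, 3.01].

## Interface

Orientations are given as a rotation vector (axis times angle).
In Python, from rig import ctrl gives the robot as it stands.
- The arm moves only by the shell command python3 -m crank 'ROWS' [FORCE]. ROWS is a JSON object of lists of equal length, an entry for each row: "gripper": the opening, from -1 (shut) to 1 (fully open); "delta_pos": the shift along the tool's x, y, z in m, a list of three; "angular": the turn, a rotation vector about the tool's x, y, z in degrees, a list of three. A call has 1 to 10 rows; each row shifts and turns the commanded pose from where the row before left it, along the tool's axes as they then stand; what a row does not reach is not made up. A row lasts 1/10 s, in which the tool goes at most 50 mm and 8.59 degrees, less where a joint would pass 70% of its speed; a pose out of reach is approached as far as the arm can. A call is refused whole if a number of a shift passes 0.05 or a number of a turn 8.59, either way. A call with a gripper value outside its range is refused whole. The fingers move at their own pace and stop on an object; FORCE is the grip in N (left out, the last holds). Time passes only in rows, so rows that do not move let the fingers close. It gives the time, the measured TCP pose, the force, the opening and the grip force at its end, in the units of the state.
- ctrl.state(): the state, without advancing time (a new reading comes with each control period).
- ctrl.snapshot(name): name is "side" or "top" or "wrist"; returns (picture, depth): 400x640x3 uint8, red, green, blue; 400x640 float32, m along the optical axis (not along the pixel's ray), 0 where there is no reading.
- ctrl.get_calibration(name): a dict with "camera_matrix" (3x3 intrinsics, pixels), "extrinsics" (4x4, takes a point from world to camera coordinates); the wrist camera has in their place "tool_from_camera" (4x4, takes a point from camera to tool coordinates, whose origin is the TCP and whose axes are the flange's). Camera axes: x right, y down, z forward; pixel columns grow to the right and rows downward; lengths in m; the calibration is good to about 2 mm. The wrist camera is an equidistant fisheye: a pixel r from the principal point sees the ray r / f radians off the axis. A picture is of the moment at which its call begins: read the wrist's pose just before it. get_calibration takes no time and is no camera call.
- ctrl.sign_off(): hands the job in; it is judged then, once.
The state is a dict: "t": time; "joint_positions": joint angles; "joint_vel": joint speeds; "joint_efforts": joint torques, N m; "tcp_pos": TCP position; "ee_rot": TCP orientation; "force": force on the tool from outside, world axes, zero at the start; "ft_torque": the same for the moment, N m; "opening": finger opening in m; "finger_force": force on a finger pad.
Only numpy, scipy, OpenCV 4.12 (cv2) and the standard library are available. Lean on these libraries where they do the work, as an engineer would, in place of code of your own. Each camera call takes 0.05 s, during which the arm holds its last target. There are 200 camera calls.

## Working session

There is one attempt and no reset: what is moved stays moved. The work goes in short steps, Python scripts to look and compute and a shell command to move; the robot and the scene stay as the last step left them, time stands still between calls to the robot, and variables do not carry over. Pictures are saved under pics/ and viewed, at most 10 in all, crops included, and the job is handed in when it is done.

```bash
ls; mkdir -p pics; python3 - <<'E'
from rig import ctrl
import cv2,numpy as np
s=ctrl.state();print(s)
for n in("top","side"):
    c=ctrl.get_calibration(n);print(n,c)
    p,d=ctrl.snapshot(n);cv2.imwrite(f"pics/{n}0.png",p[:,:,::-1]);np.save(f"pics/{n}0.npy",d)
print(ctrl.get_calibration("wrist"))
E
```

```text
pics
{'t': 0.0, 'joint_positions': array([-1.35762043e+00,  4.80837162e-01,  1.59685711e+00,  9.87282306e-06,
        1.06510083e+00, -4.66171244e-02]), 'joint_vel': array([ 0.00067179,  0.00117144, -0.00082082,  0.00020688,  0.00133064,
        0.00059983]), 'joint_efforts': array([-2.31673250e-03, -9.50661135e+01, -4.30171824e+01, -6.05724672e-04,
        1.26692012e-02, -6.14841929e-05]), 'tcp_pos': array([ 0.16689937, -0.62778924,  0.23067518]), 'ee_rot': array([-3.11393776e+00, -4.06772526e-01,  1.43546849e-04]), 'force': array([0.59898915, 0.25906319, 0.55594717]), 'ft_torque': array([ 0.02209731, -0.01035161,  0.01455389]), 'finger_force': 0.0, 'opening': 0.08538933079182123}
top {'camera_matrix': array([[450.40487777,   0.        , 314.0528715 ],
       [  0.        , 450.40487777, 197.33688092],
       [  0.        ,   0.        ,   1.        ]]), 'extrinsics': array([[ 0.00115523, -0.99987991,  0.01545433, -0.10939406],
       [-0.99841446, -0.002023  , -0.05625366,  0.47904258],
       [ 0.05627817, -0.01536484, -0.99829689,  1.06150967],
       [ 0.        ,  0.        , 
[... 301 characters left out ...]
,  0.5621972 , -0.81980683,  0.14873876],
       [ 0.15974401, -0.80409592, -0.57263566,  0.78237067],
       [ 0.        ,  0.        ,  0.        ,  1.        ]])}
{'camera_matrix': array([[309.70691629,   0.        , 321.32733842],
       [  0.        , 309.70691629, 198.803705  ],
       [  0.        ,   0.        ,   1.        ]]), 'tool_from_camera': array([[ 1.24242130e-04, -9.53860615e-01, -3.00249749e-01,
         7.57582755e-02],
       [ 9.99997774e-01, -5.13871872e-04,  2.04630976e-03,
        -1.16438003e-03],
       [-2.10618419e-03, -3.00249335e-01,  9.53858428e-01,
        -1.42782405e-01],
       [ 0.00000000e+00,  0.00000000e+00,  0.00000000e+00,
         1.00000000e+00]])}
```

View pics/top0.png

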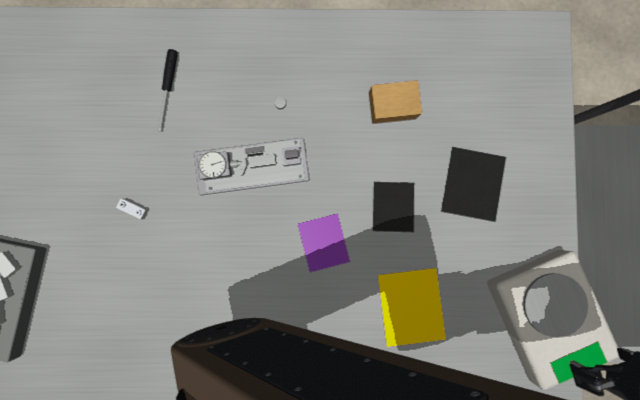

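View pics/side0.png

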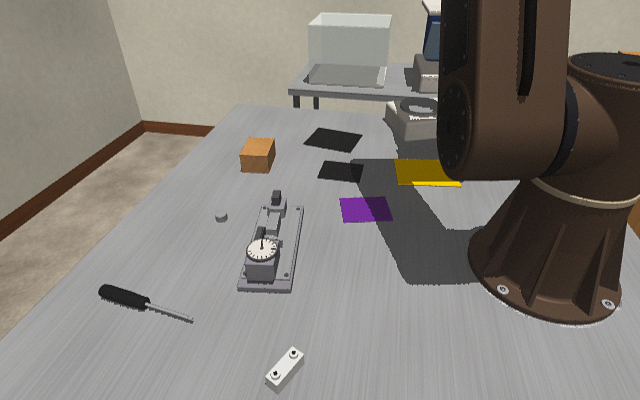

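The top view shows the comparator at about (252,166), with its head to the left at (213,164) and the tailstock at (292,155). The small black pad is at (394,206) and the spacer at (131,208). The side view agrees. Next I'll turn these into positions.

```bash
cat > h.py <<'E'
from rig import ctrl
import cv2,numpy as np
from scipy.spatial.transform import Rotation as R
def toolT():
    s=ctrl.state();T=np.eye(4);T[:3,:3]=R.from_rotvec(s["ee_rot"]).as_matrix();T[:3,3]=s["tcp_pos"];return T
def view(n):
    "picture, world point of every pixel, depth"
    c=ctrl.get_calibration(n);K=c["camera_matrix"]
    W=toolT()@c["tool_from_camera"] if n=="wrist" else np.linalg.inv(c["extrinsics"])
    p,d=ctrl.snapshot(n)
    v,u=np.mgrid[:400,:640];x=(u-K[0,2])/K[0,0];y=(v-K[1,2])/K[1,1]
    if n=="wrist":
        r=np.hypot(x,y)+1e-9;k=np.tan(np.minimum(r,1.5))/r;x=x*k;y=y*k
    P=np.stack([x*d,y*d,d],-1)@W[:3,:3].T+W[:3,3]
    P[d==0]=np.nan
    return p[:,:,::-1].copy(),P
def rect(P,m,win=None):
    "min area rect of masked points: centre, sizes, angle"
    q=P[m][:,:2].astype(np.float32)*1000
    return cv2.minAreaRect(q),len(q)
def goto(p,yaw):
    "tool-axis shift, from the present pose, to p pointing down; yaw = world angle of the tool y axis"
    T=toolT();print("shift",(T[:3,:3].T@(np.array(p)-T[:3,3])).round(4),"tool y at",np.degrees(np.arctan2(T[1,1],T[0,1])).round(2),"tool x at",np.degrees(np.arctan2(T[1,0],T[0,0])).round(2),"z",T[:3,2].round(4))
    z=np.array([0,0,-1.]);y=np.array([np.cos(yaw),np.sin(yaw),0]);G=np.stack([np.cross(y,z),y,z],1)
    print("turn deg (tool axes)",np.degrees(R.from_matrix(T[:3,:3].T@G).as_rotvec()).round(2))
E
python3 - <<'E'
from h import *
p,P=view("top")
Z=P[...,2]
def box(u0,v0,u1,v1,lo,hi):
    m=np.zeros(Z.shape,bool);m[v0:v1,u0:u1]=1;m&=(Z>lo)&(Z<hi)
    (c,s,a),n=rect(P,m);print((u0,v0),"c",np.round(c,1),"s",np.round(s,1),"a",round(a,1),n,"z",np.median(Z[m]).round(4),np.percentile(Z[m],[2,98]).round(4))
print("bench",np.nanmedian(Z[250:255,200:220]))
box(185,130,320,200,.012,.2)   # comparator
box(190,140,235,190,.06,.1)   # head
box(280,145,303,165,.04,.1)   # tailstock
box(245,150,276,170,.04,.06)  # master
box(105,190,155,225,.012,.1)  # spacer
box(365,70,430,125,.012,.1)
m=(p.max(2)<60);mm=np.zeros_like(m);mm[175:240,365:420]=1
print(rect(P,m&mm),np.nanmedian(Z[m&mm]))
E
```

```text
bench 0.0011064453497164894
(185, 130) c [554.2  41.2] s [105.5 265. ] a 7.8 4806 z 0.0223 [0.0142 0.0736]
(190, 140) c [551.1 122.5] s [60.5 69.8] a 8.3 736 z 0.0687 [0.0607 0.0735]
(280, 145) c [575.  -52.1] s [40.9 43.6] a 8.0 319 z 0.0506 [0.0447 0.0772]
(245, 150) c [562.6  18.7] s [24.6 72.2] a 7.8 293 z 0.0509 [0.0423 0.0548]
(105, 190) c [451.6 321.2] s [64.  24.8] a 64.9 314 z 0.0271 [0.015  0.0353]
(365, 70) c [ 706. -300.] s [ 82.3 111.2] a 6.1 1897 z 0.0605 [0.018  0.0646]
(((457.7218933105469, -300.0149230957031), (93.46063232421875, 119.36658477783203), 86.59027862548828), 1940) 0.004007424141337701
```

```bash
A='[0.0386,0,0]';B='[0,0,-4.15]'
python3 -m crank '{"gripper":[1,1,1,1,1,1,1,1,1,1],"delta_pos":[[0.0386,0,0],[0.0386,0,0],[0.0386,0,0],[0.0386,0,0],[0.0386,0,0],[0.0386,0,0],[0.0386,0,0],[0.0386,0,0],[0.0386,0,0],[0.0386,0,0]],"angular":[[0,0,-4.15],[0,0,-4.15],[0,0,-4.15],[0,0,-4.15],[0,0,-4.15],[0,0,-4.15],[0,0,-4.15],[0,0,-4.15],[0,0,-4.15],[0,0,-4.15]]}'
python3 -m crank '{"gripper":[1,1,1,1,1,1,1,1,1,1],"delta_pos":[[0.0386,0,0],[0.0386,0,0],[0.0386,0,0],[0.0386,0,0],[0.0386,0,0],[0.0386,0,0],[0.0386,0,0],[0.0386,0,0],[0.0386,0,0],[0.0386,0,0]],"angular":[[0,0,-4.15],[0,0,-4.15],[0,0,-4.15],[0,0,-4.15],[0,0,-4.15],[0,0,-4.15],[0,0,-4.15],[0,0,-4.15],[0,0,-4.15],[0,0,-4.15]]}'
python3 -m crank '{"gripper":[1,1],"delta_pos":[[0,0,0],[0,0,0]],"angular":[[0,0,0],[0,0,0]]}'
python3 - <<'E'
from h import *
p,P=view("wrist");np.save("pics/w1P.npy",P);cv2.imwrite("pics/w1.png",p)
goto([.575,-.052,.15],np.radians(7.8))
E
```

```text
t: 1.15
tcp_pos: [0.4827, -0.4182, 0.231]
ee_rot: [-2.766, -1.488, 0.0]
force: [-0.0, -1.6, -0.7]
opening: 0.085
finger_force: 0.0
t: 2.15
tcp_pos: [0.5791, -0.0529, 0.2311]
ee_rot: [-2.06, -2.372, 0.0]
force: [1.3, -0.4, -0.2]
opening: 0.0854
finger_force: 0.0
t: 2.35
tcp_pos: [0.5791, -0.0537, 0.2313]
ee_rot: [2.062, 2.37, -0.0]
force: [-0.2, 0.3, -0.1]
opening: 0.0857
finger_force: 0.0
shift [ 0.0031 -0.0038  0.0813] tool y at 7.89 tool x at 97.89 z [-0.e+00 -2.e-04 -1.e+00]
turn deg (tool axes) [-0.    0.01  0.09]
```

View pics/w1.png

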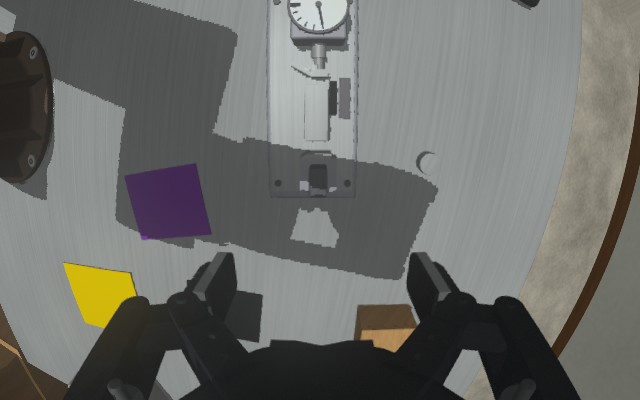

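Wrist view: the dial is at (318,10) with its pointer downward (at rest), the shoe at (318,62), the master at (316,108), the fence at (345,97) and the fin at (318,175). Now I'll measure in the comparator axes.

```bash
python3 - <<'E'
from h import *
P=np.load("pics/w1P.npy");Z=P[...,2];p=cv2.imread("pics/w1.png")
def q(m,l):
    (c,s,a),n=rect(P,m);print(l,np.round(c,1),np.round(s,1),round(a,2),n,np.percentile(Z[m],[5,50,95]).round(4));return c
def win(u0,v0,u1,v1,lo,hi):
    m=np.zeros(Z.shape,bool);m[v0:v1,u0:u1]=1;return m&(Z>lo)&(Z<hi)
q(win(290,150,350,195,.066,.085),"fin")
q(win(290,140,350,195,.042,.056),"tail block")
q(win(300,78,331,142,.045,.056),"master")
q(win(262,60,362,200,.015,.026),"bed")
q(win(285,0,350,48,.065,.08),"head")
# profile along measuring axis, frame at (0.575,-0.052) yaw 7.9
a=np.radians(7.85);ex=np.array([np.cos(a),np.sin(a)]);ey=np.array([-ex[1],ex[0]])
X=(P[...,:2]-[.575,-.052])@ex*1000;Y=(P[...,:2]-[.575,-.052])@ey*1000
for v in range(45,190,3): print(v,X[v,318].round(0),Y[v,318].round(1),(Z[v,318]*1000).round(1),end=" | ")
print()
for u in range(262,360,3): print(u,X[105,u].round(1),Y[105,u].round(0),(Z[105,u]*1000).round(1),end=" | ")
E
python3 - <<'E'
import cv2;p=cv2.imread("pics/w1.png")[0:200,250:370];cv2.imwrite("pics/w1c.png",cv2.resize(p,None,fx=3,fy=3,interpolation=cv2.INTER_CUBIC))
E
```

```text
fin [573.8 -53.7] [18.1 26.7] 9.04 467 [0.0724 0.0742 0.0753]
tail block [573.3 -43.5] [39.5 58. ] 6.94 944 [0.0471 0.0483 0.0499]
master [562.4  13.7] [23.9 59.1] 8.1 1336 [0.0489 0.0502 0.0515]
bed [560.1  -7.7] [104.7 163.6] 7.78 8213 [0.0159 0.0201 0.0219]
head [551.6 110.8] [60.9 36.9] 8.0 1744 [0.0669 0.0684 0.0701]
45 -1.0 139.4 41.1 | 48 -1.0 136.1 41.2 | 51 -1.0 132.8 40.6 | 54 -1.0 129.4 41.4 | 57 -1.0 126.6 38.3 | 60 -1.0 123.4 36.9 | 63 -1.0 119.8 39.1 | 66 -1.0 116.7 37.9 | 69 -1.0 113.0 41.6 | 72 -1.0 109.7 41.5 | 75 -1.0 106.5 41.2 | 78 -1.0 104.9 20.6 | 81 -1.0 101.6 19.8 | 84 -1.0 96.2 50.1 | 87 -1.0 93.0 50.6 | 90 -1.0 89.9 49.8 | 93 -1.0 86.7 50.0 | 96 -1.0 83.6 51.2 | 99 -1.0 80.5 50.5 | 102 -1.0 77.3 49.5 | 105 -1.0 74.2 51.2 | 108 -1.0 71.0 49.6 | 111 -1.0 67.9 50.8 | 114 -1.0 64.8 51.3 | 117 -1.0 61.7 51.2 | 120 -1.0 58.4 49.3 | 123 -1.0 55.4 50.9 | 126 -1.0 52.1 49.3 | 129 -1.0 49.1 50.6 | 132 -1.0 45.8 49.1 | 135 -1.0 42.6 48.9 | 138 -1.0 39.6 50.9 | 141 -1.0 32.8 20.5 | 144 -1.0 29.2 20.3 | 147 -1.0 25.8 20.4 | 150 -1.0 22.5 22.2 | 153 -1.0 23.3 48.5 | 156 -
[... 244 characters left out ...]
262 -68.9 75.0 -0.2 | 265 -65.2 75.0 -0.3 | 268 -58.8 75.0 16.0 | 271 -54.5 75.0 20.8 | 274 -51.2 75.0 19.3 | 277 -47.7 75.0 20.0 | 280 -44.2 75.0 20.1 | 283 -40.9 75.0 19.1 | 286 -37.4 74.0 20.1 | 289 nan nan nan | 292 -30.6 74.0 20.0 | 295 -27.2 74.0 19.5 | 298 -23.9 74.0 19.0 | 301 -20.4 74.0 20.3 | 304 -15.4 74.0 48.5 | 307 -12.2 74.0 51.4 | 310 -9.1 74.0 51.1 | 313 -6.0 74.0 51.0 | 316 -3.0 74.0 50.0 | 319 0.1 74.0 49.8 | 322 3.2 74.0 50.8 | 325 6.3 74.0 50.4 | 328 10.0 74.0 21.5 | 331 13.2 74.0 28.6 | 334 16.4 74.0 29.2 | 337 20.2 74.0 20.1 | 340 23.1 74.0 27.3 | 343 26.5 74.0 26.7 | 346 30.0 74.0 25.2 | 349 33.3 74.0 25.5 | 352 37.1 74.0 20.5 | 355 41.1 75.0 15.1 | 358 46.2 75.0 0.9 |
```

View pics/w1c.png

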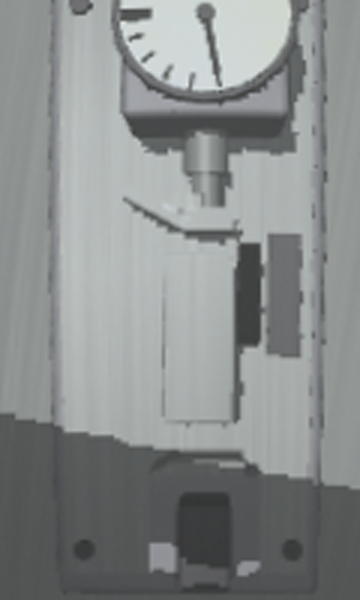

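The crop shows the pointer down and slightly right at rest. The zero mark is the thick one at (135,14) on the left. The bar lies between shoe and tailstock, touching neither. In the measuring frame, the axis and the face gaps (about 16 mm and 8 mm) agree with the given sizes. Next, grip the fin.

```bash

python3 -m crank '{"gripper":[1,1,1,1,1,1,-1,-1,-1,-1],"delta_pos":[[-0.0022,-0.0051,0.04],[0,0,0.04],[0,0,0.04],[0,0,0.04],[0,0,0.018],[0,0,0],[0,0,0],[0,0,0],[0,0,0],[0,0,0]],"angular":[[0,0,0],[0,0,0],[0,0,0],[0,0,0],[0,0,0],[0,0,0],[0,0,0],[0,0,0],[0,0,0],[0,0,0]]}' 45
python3 -m crank '{"gripper":[-1,-1,-1,-1],"delta_pos":[[0,0,0],[0,0,0],[0,0,0],[0,0,0]],"angular":[[0,0,0],[0,0,0],[0,0,0],[0,0,0]]}'
```

```text
t: 3.4
tcp_pos: [0.575, -0.0575, 0.0544]
ee_rot: [2.063, 2.368, 0.001]
force: [0.0, -0.4, -0.5]
opening: 0.0281
finger_force: 0.0
t: 3.8
tcp_pos: [0.5756, -0.0574, 0.0544]
ee_rot: [2.062, 2.367, 0.002]
force: [2.5, 0.7, 8.5]
opening: 0.0169
finger_force: 47.4
```

```bash

python3 -m crank '{"gripper":[-1,-1,-1,-1,-1,-1,-1,-1,-1,-1],"delta_pos":[[0.0025,0,0],[0.0025,0,0],[0.0025,0,0],[0.0025,0,0],[0.0025,0,0],[0.0025,0,0],[0.0025,0,0],[0.0025,0,0],[0.002,0,0],[0,0,0]],"angular":[[0,0,0],[0,0,0],[0,0,0],[0,0,0],[0,0,0],[0,0,0],[0,0,0],[0,0,0],[0,0,0],[0,0,0]]}'
python3 - <<'E'
from h import *
for n,(u,v) in (("side",(262,248)),("top",(213,164))):
    p,P=view(n);cv2.imwrite(f"pics/{n}2.png",p)
    globals()[n]=cv2.resize(p[v-25:v+25,u-25:u+25],(400,400),interpolation=cv2.INTER_CUBIC)
p,_=view("wrist");
cv2.imwrite("pics/d2.png",np.hstack([side,top]))
E
```

```text
t: 4.8
tcp_pos: [0.5727, -0.0361, 0.0544]
ee_rot: [2.061, 2.367, 0.002]
force: [2.2, -6.4, 7.4]
opening: 0.0166
finger_force: 47.3
```

View pics/d2.png

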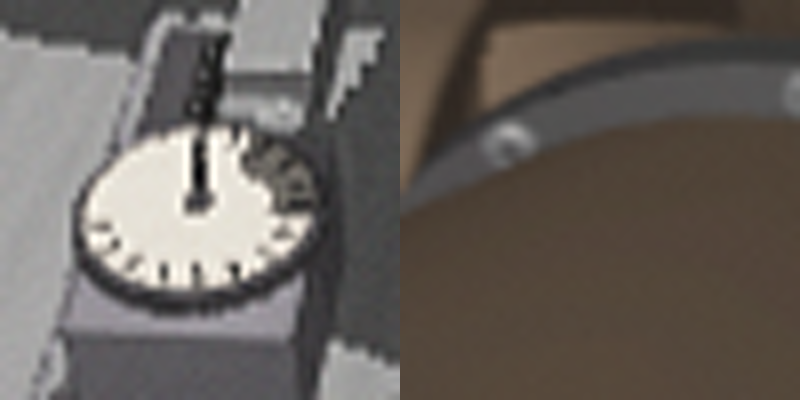

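The side crop (left) shows the dial at (195,205) with its pointer still at rest and the zero mark on the right. In the top view (right) the arm hides the dial. I'll rectify the side view to read the angle numerically.

```bash
cat > dial.py <<'E'
from h import *
A=np.radians(7.85)
def rectify(img,name="side",W=None,px=8,zd=.071,half=30):
    "dial plane seen from above: right = comparator +x, up = +y"
    c=ctrl.get_calibration(name)
    g=np.arange(-half,half,1/px)/1000
    X,Y=np.meshgrid(g,-g)
    wx=W[0]+X*np.cos(A)-Y*np.sin(A);wy=W[1]+X*np.sin(A)+Y*np.cos(A)
    Pw=np.stack([wx,wy,0*wx+zd,0*wx+1],-1);K=c["camera_matrix"]
    if name=="wrist":
        Pc=Pw@np.linalg.inv(c["T"]).T if "T" in c else Pw@np.linalg.inv(TW@c["tool_from_camera"]).T
        r=np.hypot(Pc[...,0],Pc[...,1])+1e-9;k=np.arctan2(r,Pc[...,2])/r
        u=K[0,0]*Pc[...,0]*k+K[0,2];v=K[1,1]*Pc[...,1]*k+K[1,2]
    else:
        Pc=Pw@c["extrinsics"].T;u=K[0,0]*Pc[...,0]/Pc[...,2]+K[0,2];v=K[1,1]*Pc[...,1]/Pc[...,2]+K[1,2]
    return cv2.remap(img,u.astype(np.float32),v.astype(np.float32),cv2.INTER_CUBIC)
def centre(im,px=8):
    g=cv2.GaussianBlur(cv2.cvtColor(im,cv2.COLOR_BGR2GRAY),(0,0),px/2)
    m=cv2.morphologyEx((g>140).astype(np.uint8),cv2.MORPH_CLOSE,np.ones((6*px,6*px)))
    n,l,s,ce=cv2.connectedComponentsWithStats(m);h=im.shape[0]//2
    i=l[h,h] or 1+np.argmax(s[1:,4])
    return max(cv2.findContours((l==i).astype(np.uint8),0,2)[0],key=cv2.contourArea)
def polar(im,c,r0,r1,px=8):
    "darkness per degree; 0 = comparator -x, growing clockwise from above"
    g=255-cv2.cvtColor(im,cv2.COLOR_BGR2GRAY).astype(np.float32)
    t=np.radians(np.arange(0,360,1.));r=np.arange(r0,r1,.25)*px
    x=c[0]-np.outer(np.cos(t),r);y=c[1]-np.outer(np.sin(t),r)
    return cv2.remap(g,x.astype(np.float32),y.astype(np.float32),1).mean(1)
def peak(d):
    i=int(np.argmax(d));k=np.arange(i-14,i+15);w=d[k%360]-np.percentile(d,60);w=np.clip(w,0,None)
    return (k*w).sum()/w.sum()
E
python3 - <<'E'
from dial import *
c=ctrl.get_calibration("side");K=c["camera_matrix"]
Wi=np.linalg.inv(c["extrinsics"])
ray=Wi[:3,:3]@np.linalg.inv(K)@[261.75,248.6,1];o=Wi[:3,3];W=o+ray*(.071-o[2])/ray[2]
print("dial",W)
outs=[]
for f in("side0","side2"):
    im=rectify(cv2.imread(f"pics/{f}.png"),W=W)
    ct=centre(im);(cx,cy),ax,an=cv2.fitEllipse(ct);print(f,cx,cy,np.array(ax)/8)
    d=polar(im,(cx,cy),4,12);print("pointer",peak(d).round(1))
    cv2.circle(im,(int(cx),int(cy)),3,(0,0,255),-1);outs.append(im)
cv2.imwrite("pics/r2.png",cv2.resize(np.hstack(outs),(800,400)))
E
```

```text
dial [0.54887901 0.12780086 0.071     ]
side0 269.5215148925781 250.35247802734375 [58.38718414 66.04956055]
pointer 278.5
side2 336.45977783203125 242.7647247314453 [52.76860046 74.68179321]
pointer 350.0
```

View pics/r2.png

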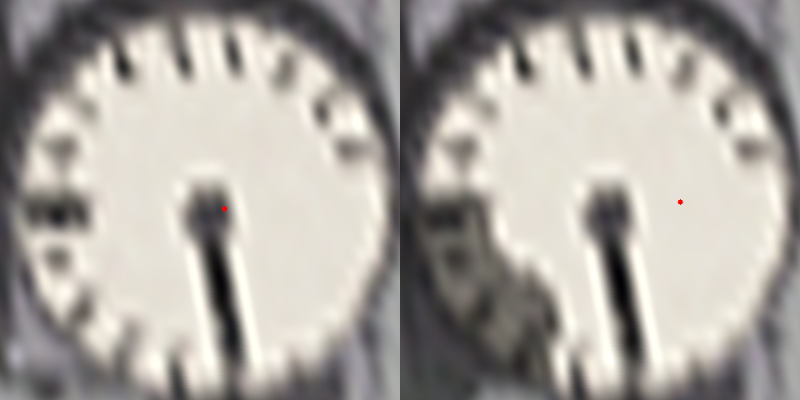

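Both rectified dials show the hub at about (208,210) of 400, the zero mark at (57,213) and the pointer near 261°. This is the rest position; 260° is expected. I'll use the hub as a fixed centre and move on in.

```bash
cat > rd.py <<'E'
from dial import *
W=[0.54887901,0.12780086];H=(250,252)
def ang(img,f="side"):
    im=rectify(img,W=W);return peak(polar(im,H,6,13))
if __name__=="__main__":
    for f in("side0","side2"): print(f,ang(cv2.imread(f"pics/{f}.png")).round(1))
    p,_=view("side");a=ang(p);print("pointer",a.round(1),"reading mm",((a-260+180)%360-180)/20)
    cv2.imwrite("pics/side_%d.png"%(ctrl.state()["t"]*100),p)
E
python3 -m crank '{"gripper":[-1,-1,-1,-1,-1],"delta_pos":[[0.0015,0,0],[0.0015,0,0],[0.001,0,0],[0,0,0],[0,0,0]],"angular":[[0,0,0],[0,0,0],[0,0,0],[0,0,0],[0,0,0]]}'
python3 rd.py
```

```text
t: 5.45
tcp_pos: [0.5722, -0.0326, 0.0544]
ee_rot: [2.061, 2.367, 0.002]
force: [2.0, -12.2, 6.4]
opening: 0.0167
finger_force: 47.3
side0 261.6
side2 261.7
pointer 302.5 reading mm 2.1265088477965377
```

```bash

python3 -m crank '{"gripper":[-1,-1,-1,-1,-1],"delta_pos":[[0.001,0,0],[0.001,0,0],[0.0005,0,0],[0,0,0],[0,0,0]],"angular":[[0,0,0],[0,0,0],[0,0,0],[0,0,0],[0,0,0]]}'
python3 rd.py
```

```text
t: 6.0
tcp_pos: [0.572, -0.0303, 0.0544]
ee_rot: [2.061, 2.367, 0.002]
force: [1.1, -13.6, 6.7]
opening: 0.017
finger_force: 47.3
side0 261.6
side2 261.7
pointer 344.2 reading mm 4.209036224813966
```

```bash

python3 -m crank '{"gripper":[-1,-1,-1,-1,-1],"delta_pos":[[0.0004,0,0],[0.0004,0,0],[0,0,0],[0,0,0],[0,0,0]],"angular":[[0,0,0],[0,0,0],[0,0,0],[0,0,0],[0,0,0]]}'
python3 rd.py
python3 - <<'E'
from dial import *
from rd import *
im=rectify(cv2.imread("pics/side0.png"),W=W)
print("zero mark (side0)",peak(np.where(np.minimum(np.arange(360),360-np.arange(360))<10,polar(im,H,17,21),0)))
E
```

```text
t: 6.55
tcp_pos: [0.5719, -0.0296, 0.0544]
ee_rot: [2.061, 2.367, 0.002]
force: [2.3, -14.4, 5.4]
opening: 0.0169
finger_force: 47.3
side0 261.6
side2 261.7
pointer 358.2 reading mm 4.910174376708781
zero mark (side0) 359.69288633852875
```

```bash

python3 -m crank '{"gripper":[1,1,1,1,1,1,1,1,1,1],"delta_pos":[[0,0,0],[0,0,0],[0,0,0],[0,0,0],[0,0,-0.02],[0.01,0,-0.04],[0.02,0,-0.04],[0.02,0,-0.03],[0,0,0],[0,0,0]],"angular":[[0,0,0],[0,0,0],[0,0,0],[0,0,0],[0,0,0],[0,0,0],[0,0,0],[0,0,0],[0,0,0],[0,0,0]]}'
python3 rd.py
python3 - <<'E'
from h import *
T=toolT();np.save("pics/w3T.npy",T)
p,P=view("wrist");np.save("pics/w3P.npy",P);cv2.imwrite("pics/w3.png",p)
cv2.imwrite("pics/w3c.png",cv2.resize(p[0:200,240:400],None,fx=3,fy=3,interpolation=cv2.INTER_CUBIC))
goto([.562,.02,.15],np.radians(7.85))
E
```

```text
t: 7.6
tcp_pos: [0.5637, 0.0216, 0.1838]
ee_rot: [2.061, 2.369, 0.001]
force: [0.5, -0.5, -1.0]
opening: 0.0852
finger_force: 0.0
side0 261.6
side2 261.7
pointer 358.2 reading mm 4.911886071193652
shift [-0.0008 -0.0009  0.0324] tool y at 7.89 tool x at 97.89 z [-1.4e-03 -1.0e-04 -1.0e+00]
turn deg (tool axes) [-0.08 -0.01  0.04]
```

View pics/w3c.png

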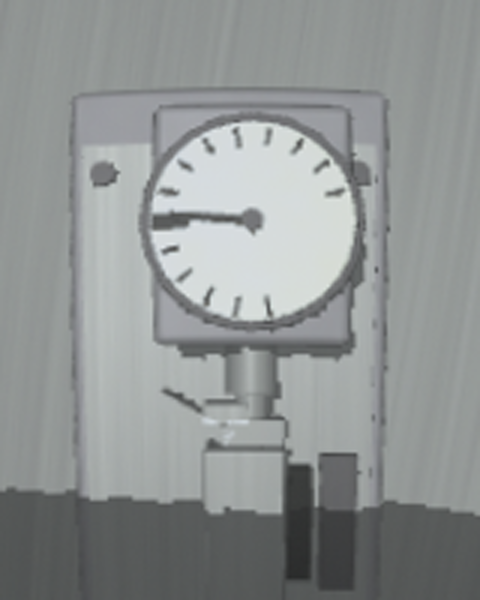

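The wrist view shows the dial hub at (252,219) and the zero mark at (165,221). The pointer tip, at about (185,213), may lie slightly past the mark. I'll measure it rectified.

```bash
python3 - <<'E'
import dial
from dial import *
T=np.load("pics/w3T.npy");dial.TW=T;p=cv2.imread("pics/w3.png");P=np.load("pics/w3P.npy")
# dial centre pixel in full picture: 240+252/3, 219/3
u,v=240+252/3,219/3;W=np.nanmedian(P[int(v)-3:int(v)+4,int(u)-3:int(u)+4].reshape(-1,3),0);print(W)
im=rectify(p,"wrist",W=W,zd=W[2])
g=cv2.cvtColor(im,cv2.COLOR_BGR2GRAY)
outs=[im]
for f in ["side0"]+[]:
    pass
import glob
s=rectify(cv2.imread(sorted(glob.glob("pics/side_7*.png"))[-1]),W=[0.54887901,0.12780086])
cv2.imwrite("pics/r3.png",cv2.resize(np.hstack([im,s]),(800,400)))
for H in((240,240),):
  for r in((4,8),(8,12),(12,16)):
    print(H,r,peak(polar(im,H,*r)).round(1))
  d=polar(im,H,17,20);print([ (i,int(d[i])) for i in list(range(340,360,3))+list(range(0,22,3))])
E
```

```text
[0.54995858 0.12352292 0.0709441 ]
(240, 240) (4, 8) 4.2
(240, 240) (8, 12) 4.2
(240, 240) (12, 16) 4.7
[(340, 37), (343, 37), (346, 37), (349, 36), (352, 43), (355, 101), (358, 150), (0, 155), (3, 163), (6, 151), (9, 61), (12, 33), (15, 37), (18, 37), (21, 37)]
```

View pics/r3.png

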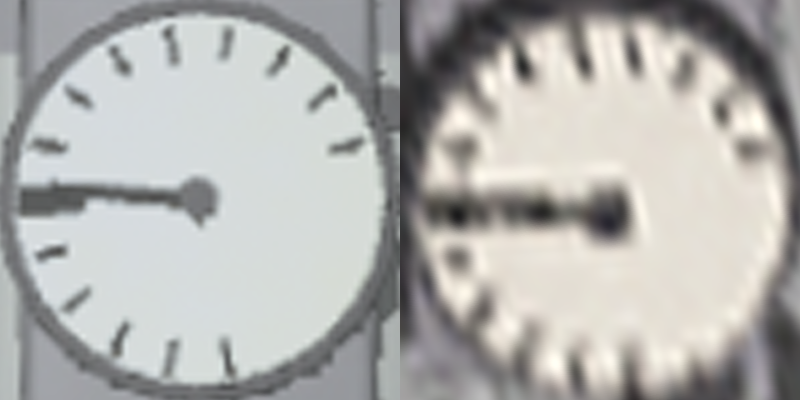

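The rectified wrist view (left) shows hub (198,198) and the pointer running to about (60,187), a few degrees past zero. The side view (right) can't settle it. I'll take a closer picture from above and measure it numerically.

```bash

python3 -m crank '{"gripper":[1,1,1,1,1],"delta_pos":[[0.03,0,0.02],[0.03,0,0.02],[0.023,0,0.029],[0,0,0],[0,0,0]],"angular":[[0,0,0],[0,0,0],[0,0,0],[0,0,0],[0,0,0]]}'
cat > wd.py <<'E'
import dial
from dial import *
import sys
def run(p,T,P):
    dial.TW=T
    W=np.array([.5499,.1237,.0709])
    for k in range(2):   # recentre on the white disc
        im=rectify(p,"wrist",W=W,zd=W[2])
        g=cv2.GaussianBlur(cv2.cvtColor(im,cv2.COLOR_BGR2GRAY),(0,0),2)
        m=(g>170).astype(np.uint8);n,l,s,ce=cv2.connectedComponentsWithStats(m)
        c=max(cv2.findContours((l==1+np.argmax(s[1:,4])).astype(np.uint8),0,2)[0],key=cv2.contourArea)
        (cx,cy),r=cv2.minEnclosingCircle(c);dx,dy=(cx-240)/8000,-(cy-240)/8000
        W[0]+=dx*np.cos(A)-dy*np.sin(A);W[1]+=dx*np.sin(A)+dy*np.cos(A)
    print("centre",W.round(4),"disc r mm",r/8)
    im=rectify(p,"wrist",W=W,zd=W[2]);gg=255-cv2.cvtColor(im,cv2.COLOR_BGR2GRAY).astype(float)
    # ticks about zero and pointer line by dark centroids per column
    H=(240,240);d=polar(im,H,17.5,20.5)
    tk=[]
    for a in(320,340,20,40):
        k=np.arange(a-8,a+9);w=np.clip(d[k%360]-np.median(d),0,None);tk.append(round((k*w).sum()/w.sum(),1))
    print("ticks",tk)
    xs=np.arange(240-int(13*8),240-int(4*8),4);ys=[]
    for x in xs:
        col=gg[160:320,x];w=np.clip(col-np.median(col)-25,0,None);ys.append((np.arange(160,320)*w).sum()/w.sum())
    f=np.polyfit(xs,ys,1);print("slope deg (+ = past zero)",np.degrees(np.arctan(f[0])).round(2),"at hub y",np.polyval(f,240).round(1),"resid",np.std(ys-np.polyval(f,xs)).round(2))
    cv2.imwrite("pics/wd.png",im)
if __name__=="__main__":
    run(cv2.imread("pics/w3.png"),np.load("pics/w3T.npy"),0)
    T=toolT();p,P=view("wrist");cv2.imwrite("pics/w4.png",p);np.save("pics/w4T.npy",T);run(p,T,P)
E
python3 wd.py
```

```text
t: 8.2
tcp_pos: [0.5511, 0.1031, 0.1128]
ee_rot: [-2.061, -2.368, 0.004]
force: [1.0, -0.1, -0.2]
opening: 0.0854
finger_force: 0.0
centre [0.5498 0.1236 0.0709] disc r mm 27.82337760925293
ticks [np.float64(nan), np.float64(332.0), np.float64(24.7), np.float64(44.1)]
slope deg (+ = past zero) 4.38 at hub y 240.8 resid 0.65
centre [0.5487 0.1293 0.0709] disc r mm 26.924097061157227
ticks [np.float64(320.0), np.float64(343.9), np.float64(nan), np.float64(nan)]
slope deg (+ = past zero) 2.53 at hub y 293.0 resid 0.24wd.py:20: RuntimeWarning: invalid value encountered in scalar divide
  k=np.arange(a-8,a+9);w=np.clip(d[k%360]-np.median(d),0,None);tk.append(round((k*w).sum()/w.sum(),1))
```

View pics/wd.png

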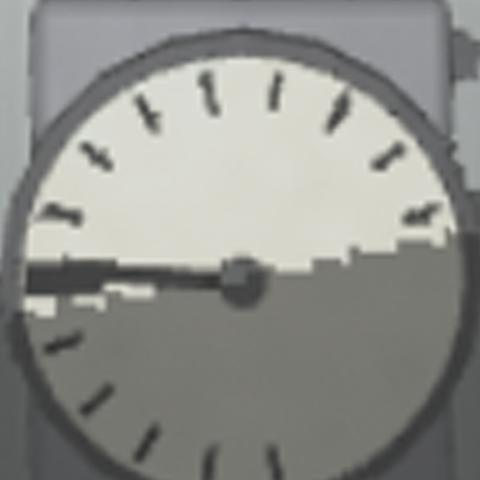

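The close view shows hub (243,283), ticks symmetric about y≈278.5, and the pointer sloping about 4.2° past zero, so the reading is about 5.2 mm. I'll regrip the fin and ease it back about 0.2 mm, using the side camera difference (target about 354.0).

```bash

python3 -m crank '{"gripper":[1,1,1,1,1,1,-1,-1,-1,-1],"delta_pos":[[-0.04,0.0024,0],[-0.04,0,0],[-0.04,0,0],[-0.0143,0,0.02],[0,0,0.038],[0,0,0],[0,0,0],[0,0,0],[0,0,0],[0,0,0]],"angular":[[0,0,0],[0,0,0],[0,0,0],[0,0,0],[0,0,0],[0,0,0],[0,0,0],[0,0,0],[0,0,0],[0,0,0]]}'
python3 -m crank '{"gripper":[-1,-1,-1,-1],"delta_pos":[[0,0,0],[0,0,0],[0,0,0],[0,0,0]],"angular":[[0,0,0],[0,0,0],[0,0,0],[0,0,0]]}'
python3 rd.py
python3 -m crank '{"gripper":[-1,-1,-1,-1],"delta_pos":[[-0.0003,0,0],[-0.0003,0,0],[0,0,0],[0,0,0]],"angular":[[0,0,0],[0,0,0],[0,0,0],[0,0,0]]}'
python3 rd.py
```

```text
t: 9.25
tcp_pos: [0.5736, -0.0291, 0.0575]
ee_rot: [2.062, 2.368, 0.002]
force: [-0.4, -0.2, -0.5]
opening: 0.0285
finger_force: 0.0
t: 9.65
tcp_pos: [0.5719, -0.0291, 0.0572]
ee_rot: [-2.062, -2.369, 0.001]
force: [-9.7, -2.1, 17.9]
opening: 0.0167
finger_force: 44.9
side0 261.6
side2 261.7
pointer 358.3 reading mm 4.9146927024478995
t: 10.1
tcp_pos: [0.5719, -0.0293, 0.0572]
ee_rot: [-2.062, -2.368, 0.001]
force: [-9.2, 3.8, 17.9]
opening: 0.0169
finger_force: 44.9
side0 261.6
side2 261.7
pointer 358.1 reading mm 4.906376814048761
```

```bash

python3 -m crank '{"gripper":[-1,-1,-1],"delta_pos":[[-0.0002,0,0],[0,0,0],[0,0,0]],"angular":[[0,0,0],[0,0,0],[0,0,0]]}'
python3 rd.py|tail -1
```

```text
t: 10.45
tcp_pos: [0.5719, -0.0295, 0.0572]
ee_rot: [-2.062, -2.368, 0.001]
force: [-9.4, 4.0, 18.6]
opening: 0.0171
finger_force: 44.9
pointer 357.4 reading mm 4.871084241602003
```

```bash

python3 -m crank '{"gripper":[-1,-1,-1],"delta_pos":[[-0.00015,0,0],[0,0,0],[0,0,0]],"angular":[[0,0,0],[0,0,0],[0,0,0]]}'
python3 rd.py|tail -1
```

```text
t: 10.8
tcp_pos: [0.5719, -0.0296, 0.0572]
ee_rot: [-2.062, -2.368, 0.001]
force: [-10.5, 4.6, 17.5]
opening: 0.0168
finger_force: 44.9
pointer 354.6 reading mm 4.732373535484177
```

```bash

python3 -m crank '{"gripper":[1,1,1,1,1,1,1,1,1,1],"delta_pos":[[0,0,0],[0,0,0],[0,0,0],[0,0,0],[0,0,-0.02],[0.012,0,-0.04],[0.02,0,-0.04],[0.02,0,-0.026],[0,0,0],[0,0,0]],"angular":[[0,0,0],[0,0,0],[0,0,0],[0,0,0],[0,0,0],[0,0,0],[0,0,0],[0,0,0],[0,0,0],[0,0,0]]}'
python3 rd.py|tail -1
python3 - <<'E'
from wd import *
T=toolT();p,P=view("wrist");cv2.imwrite("pics/w5.png",p);np.save("pics/w5P.npy",P);run(p,T,P)
Z=P[...,2];ex=np.array([np.cos(A),np.sin(A)]);ey=np.array([-ex[1],ex[0]])
X=(P[...,:2]-[.575,-.052])@ex*1000+1.2;Y=(P[...,:2]-[.575,-.052])@ey*1000
for lo,hi,l in((.046,.054,"master"),(.066,.08,"fin")):
    m=(Z>lo)&(Z<hi)&(abs(X)<(16 if l=="master" else 11))&(Y>(50 if l=="master" else 0))&(Y<(112 if l=="master" else 48))
    (c,s,a),n=rect(P,m);print(l,np.round(c,1),np.round(s,1),round(a,2),n,"X",np.percentile(X[m],[1,99]).round(1),"Y",np.percentile(Y[m],[1,99]).round(1))
goto([.5615,.02,.031],A)
E
```

```text
t: 11.85
tcp_pos: [0.5661, 0.0216, 0.1826]
ee_rot: [2.062, 2.369, 0.001]
force: [0.1, -1.0, -1.1]
opening: 0.0852
finger_force: 0.0
pointer 354.3 reading mm 4.715572470124902
centre [0.5497 0.1237 0.0709] disc r mm 27.846115112304688
ticks [np.float64(nan), np.float64(338.0), np.float64(22.3), np.float64(42.1)]
slope deg (+ = past zero) -5.49 at hub y 238.6 resid 1.26
master [562.3  27.2] [26.6 60.4] 8.11 1656 X [-13.5   9.8] Y [ 51.5 110.1]
fin [570.8 -26.8] [18.2 29.5] 7.57 636 X [-8.6  9.5] Y [11.1 40. ]
shift [-0.0004 -0.0037  0.1503] tool y at 7.88 tool x at 97.88 z [-1.5e-03 -1.0e-04 -1.0e+00]
turn deg (tool axes) [-0.08 -0.01  0.03]wd.py:20: RuntimeWarning: invalid value encountered in scalar divide
  k=np.arange(a-8,a+9);w=np.clip(d[k%360]-np.median(d),0,None);tk.append(round((k*w).sum()/w.sum(),1))
```

```bash
python3 - <<'E'
from wd import *
import dial
for f,T in(("w3",np.load("pics/w3T.npy")),("w5",toolT())):
    dial.TW=T;im=rectify(cv2.imread(f"pics/{f}.png"),"wrist",W=[.5499,.1237,0],zd=.0709);g=cv2.cvtColor(im,cv2.COLOR_BGR2GRAY)
    print(f)
    for x in range(100,236,12):
        c=np.round(g[200:280:4,x]).astype(int);print(x,*c)
E
```

```text
w3
100 217 217 219 223 208 180 129 88 87 94 105 111 127 151 188 215 222 218 218 218
112 217 217 217 222 208 181 133 94 81 108 159 202 223 221 218 218 218 218 218 218
124 218 218 218 223 210 184 141 103 85 106 158 197 218 220 218 218 218 218 218 218
136 218 218 218 221 212 193 156 120 93 98 130 168 202 215 220 218 218 218 218 218
148 217 218 218 221 214 199 164 126 96 95 123 164 197 214 221 218 218 218 218 218
160 218 218 218 219 216 208 178 139 104 84 87 126 181 209 223 219 218 218 218 218
172 217 217 217 220 216 209 176 137 104 86 90 130 181 209 222 219 218 218 218 218
184 217 217 217 217 220 225 201 158 113 81 79 123 179 209 222 219 218 218 218 218
196 218 218 218 217 219 224 199 158 111 83 85 123 178 206 220 218 218 218 219 219
208 218 218 218 218 219 223 203 167 125 93 89 92 114 155 197 214 222 218 218 218
220 218 218 218 222 208 180 146 125 119 119 118 114 122 153 191 211 221 218 218 218
232 218 222 218 189 153 130 117 119 120 120 119 118 118 116 119 126 156 191 213 224
w5
100 218 218 218 218 218 212 202 186 174 166 147 110 88 95 115 148 182 211 217 220
112 217 218 218 218 218 2
[... 178 characters left out ...]
 186 151 110 87 88 121 166 204 224 220 218
148 218 218 218 218 218 218 219 217 211 185 149 111 87 86 119 165 204 224 219 218
160 218 218 218 218 218 218 221 216 202 167 131 101 88 90 124 173 207 224 220 219
172 218 217 217 217 218 218 223 215 189 144 107 90 92 96 103 114 148 187 211 223
184 217 218 218 218 218 218 223 214 187 139 101 81 99 142 186 205 213 214 218 219
196 218 218 218 218 218 218 222 216 189 145 107 83 98 150 198 215 222 219 219 219
208 218 218 218 218 219 220 220 205 171 127 97 78 98 150 201 217 223 219 219 219
220 218 218 218 220 210 193 161 134 122 115 116 114 118 128 156 184 205 215 215 216
232 218 221 217 202 172 144 124 119 119 120 120 120 120 120 118 116 112 125 156 195
```

```bash

python3 -m crank '{"gripper":[1,1,1,1,1],"delta_pos":[[0.03,-0.0037,0.02],[0.03,0,0.02],[0.03,0,0.035],[0,0,0],[0,0,0]],"angular":[[0,0,0],[0,0,0],[0,0,0],[0,0,0],[0,0,0]]}'
python3 - <<'E'
from wd import *
import dial
T=toolT();p,P=view("wrist");cv2.imwrite("pics/w6.png",p);np.save("pics/w6T.npy",T)
ims=[]
for f,T in(("w4",np.load("pics/w4T.npy")),("w6",T)):
    dial.TW=T;im=rectify(cv2.imread(f"pics/{f}.png"),"wrist",W=[.5491,.126,0],zd=.0709)
    ims.append(cv2.resize(im[100:400,:320],(400,375)))
cv2.imwrite("pics/v6.png",np.hstack(ims))
E
```

```text
t: 12.45
tcp_pos: [0.5488, 0.1097, 0.1056]
ee_rot: [-2.061, -2.368, 0.004]
force: [0.6, -0.5, 0.9]
opening: 0.0858
finger_force: 0.0
```

View pics/v6.png

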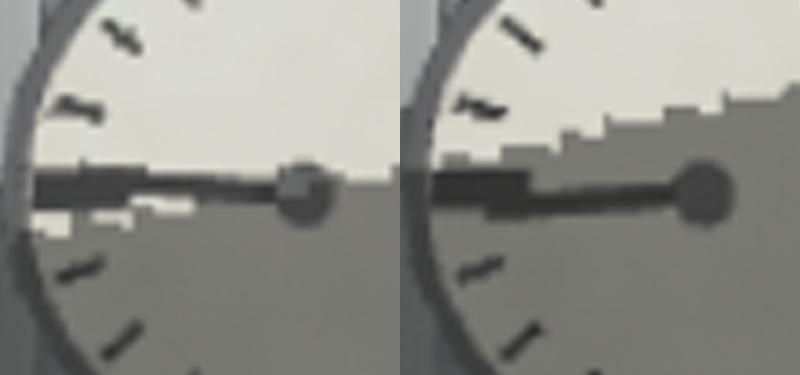

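Left (before): the pointer is about 4.4° past zero. Right (now): hub (704,193), pointer at (530,206), so about 4.2° short. I overshot, and the peak estimator on the side view has low gain. I'll make a finer side estimator from the stored pictures.

```bash
cat > rs.py <<'E'
from dial import *
import glob
W=[0.54887901,0.12780086]
def slope(img):
    g=255-cv2.cvtColor(rectify(img,W=W),cv2.COLOR_BGR2GRAY).astype(float);o=[]
    for r in((5,9),(9,13),(13,16)):
        s=g[215:290,250-r[1]*8:250-r[0]*8].mean(1);s=np.clip(s-np.median(s)-15,0,None);o.append(((np.arange(215,290)*s).sum()/s.sum()).round(2))
    return o
if __name__=="__main__":
    for f in sorted(glob.glob("pics/side_*.png"),key=lambda s:int(s[10:-4])): print(f,slope(cv2.imread(f)))
    p,_=view("side");print("now",slope(p),ctrl.state()["t"])
E
python3 rs.py
```

```text
pics/side_550.png [np.float64(288.02), np.float64(nan), np.float64(288.0)]
pics/side_605.png [np.float64(270.99), np.float64(273.72), np.float64(276.77)]
pics/side_660.png [np.float64(254.23), np.float64(253.94), np.float64(nan)]
pics/side_765.png [np.float64(255.14), np.float64(253.26), np.float64(250.8)]
pics/side_969.png [np.float64(255.15), np.float64(253.04), np.float64(251.53)]
pics/side_1015.png [np.float64(255.23), np.float64(254.24), np.float64(259.67)]
pics/side_1050.png [np.float64(255.65), np.float64(254.86), np.float64(263.75)]
pics/side_1085.png [np.float64(258.01), np.float64(259.77), np.float64(276.11)]
pics/side_1190.png [np.float64(257.96), np.float64(261.34), np.float64(267.67)]
now [np.float64(257.75), np.float64(260.33), np.float64(266.26)] 12.55rs.py:7: RuntimeWarning: invalid value encountered in scalar divide
  s=g[215:290,250-r[1]*8:250-r[0]*8].mean(1);s=np.clip(s-np.median(s)-15,0,None);o.append(((np.arange(215,290)*s).sum()/s.sum()).round(2))
```

```bash

python3 -m crank '{"gripper":[1,1,1,1,1,1,-1,-1,-1,-1],"delta_pos":[[-0.04,0.0038,0],[-0.04,0,0],[-0.04,0,0],[-0.0211,0,0.015],[0,0,0.033],[0,0,0],[0,0,0],[0,0,0],[0,0,0],[0,0,0]],"angular":[[0,0,0],[0,0,0],[0,0,0],[0,0,0],[0,0,0],[0,0,0],[0,0,0],[0,0,0],[0,0,0],[0,0,0]]}'
python3 -m crank '{"gripper":[-1,-1,-1,-1],"delta_pos":[[0,0,0],[0,0,0],[0,0,0],[0,0,0]],"angular":[[0,0,0],[0,0,0],[0,0,0],[0,0,0]]}'
python3 rs.py 2>&1|grep now
python3 -m crank '{"gripper":[-1,-1,-1,-1],"delta_pos":[[0.0003,0,0],[0.0003,0,0],[0,0,0],[0,0,0]],"angular":[[0,0,0],[0,0,0],[0,0,0],[0,0,0]]}'
python3 rs.py 2>&1|grep now
```

```text
t: 13.55
tcp_pos: [0.5736, -0.029, 0.0604]
ee_rot: [2.062, 2.369, 0.001]
force: [-0.7, 0.2, -0.4]
opening: 0.0282
finger_force: 0.0
t: 13.95
tcp_pos: [0.5719, -0.0291, 0.0601]
ee_rot: [-2.062, -2.369, 0.002]
force: [-9.4, -0.5, 17.2]
opening: 0.0166
finger_force: 44.8
now [np.float64(258.07), np.float64(261.36), np.float64(269.23)] 14.0
t: 14.4
tcp_pos: [0.5719, -0.0291, 0.0601]
ee_rot: [-2.062, -2.369, 0.002]
force: [-9.3, -7.7, 16.3]
opening: 0.0168
finger_force: 44.8
now [np.float64(258.12), np.float64(261.05), np.float64(269.76)] 14.45
```

```bash

python3 -m crank '{"gripper":[-1,-1,-1,-1],"delta_pos":[[0.0004,0,0],[0,0,0],[0,0,0],[0,0,0]],"angular":[[0,0,0],[0,0,0],[0,0,0],[0,0,0]]}'
python3 rs.py 2>&1|grep now
```

```text
t: 14.85
tcp_pos: [0.5719, -0.029, 0.0601]
ee_rot: [-2.062, -2.369, 0.003]
force: [-9.3, -12.3, 16.0]
opening: 0.017
finger_force: 44.7
now [np.float64(258.05), np.float64(261.04), np.float64(269.17)] 14.9
```

```bash

python3 -m crank '{"gripper":[-1,-1,-1],"delta_pos":[[0.0001,0,0],[0,0,0],[0,0,0]],"angular":[[0,0,0],[0,0,0],[0,0,0]]}'
python3 rs.py 2>&1|grep now
```

```text
t: 15.2
tcp_pos: [0.5719, -0.029, 0.0601]
ee_rot: [-2.062, -2.369, 0.003]
force: [-10.2, -13.2, 15.6]
opening: 0.0167
finger_force: 44.7
now [np.float64(258.12), np.float64(261.19), np.float64(269.69)] 15.25
```

```bash

python3 -m crank '{"gripper":[-1,-1,-1],"delta_pos":[[0.00015,0,0],[0,0,0],[0,0,0]],"angular":[[0,0,0],[0,0,0],[0,0,0]]}'
python3 rs.py 2>&1|grep now
```

```text
t: 15.55
tcp_pos: [0.5719, -0.029, 0.0601]
ee_rot: [-2.062, -2.37, 0.003]
force: [-9.7, -14.3, 15.2]
opening: 0.0169
finger_force: 44.7
now [np.float64(257.97), np.float64(261.26), np.float64(269.42)] 15.6
```

```bash

python3 -m crank '{"gripper":[-1,-1,-1],"delta_pos":[[0.0001,0,0],[0,0,0],[0,0,0]],"angular":[[0,0,0],[0,0,0],[0,0,0]]}'
python3 rs.py 2>&1|grep now
```

```text
t: 15.9
tcp_pos: [0.5719, -0.029, 0.0601]
ee_rot: [-2.062, -2.37, 0.003]
force: [-9.2, -15.5, 15.8]
opening: 0.017
finger_force: 44.7
now [np.float64(257.94), np.float64(261.15), np.float64(268.97)] 15.95
```

```bash

python3 -m crank '{"gripper":[-1,-1,-1],"delta_pos":[[0.0001,0,0],[0,0,0],[0,0,0]],"angular":[[0,0,0],[0,0,0],[0,0,0]]}'
python3 rs.py 2>&1|grep now
python3 -m crank '{"gripper":[-1,-1,-1],"delta_pos":[[0.0001,0,0],[0,0,0],[0,0,0]],"angular":[[0,0,0],[0,0,0],[0,0,0]]}'
python3 rs.py 2>&1|grep now
```

```text
t: 16.25
tcp_pos: [0.5719, -0.029, 0.0601]
ee_rot: [-2.062, -2.37, 0.003]
force: [-8.7, -16.2, 15.7]
opening: 0.0168
finger_force: 44.6
now [np.float64(257.93), np.float64(261.25), np.float64(269.7)] 16.3
t: 16.6
tcp_pos: [0.5719, -0.029, 0.0601]
ee_rot: [2.062, 2.37, -0.003]
force: [-10.2, -17.5, 16.2]
opening: 0.0167
finger_force: 44.6
now [np.float64(258.13), np.float64(261.27), np.float64(269.07)] 16.65
```

```bash

python3 -m crank '{"gripper":[-1,-1,-1],"delta_pos":[[-0.0003,0,0],[0,0,-0.0008],[0,0,0]],"angular":[[0,0,0],[0,0,0],[0,0,0]]}'
python3 rs.py 2>&1|grep now
python3 -m crank '{"gripper":[-1,-1,-1],"delta_pos":[[0.0001,0,0],[0,0,0],[0,0,0]],"angular":[[0,0,0],[0,0,0],[0,0,0]]}'
python3 rs.py 2>&1|grep now
```

```text
t: 16.95
tcp_pos: [0.5719, -0.029, 0.0602]
ee_rot: [-2.062, -2.369, 0.003]
force: [-5.8, -14.1, 0.8]
opening: 0.0171
finger_force: 46.0
now [np.float64(258.03), np.float64(259.95), np.float64(267.3)] 17.0
t: 17.3
tcp_pos: [0.5719, -0.029, 0.0602]
ee_rot: [-2.062, -2.369, 0.003]
force: [-5.7, -15.6, 1.0]
opening: 0.0169
finger_force: 46.0
now [np.float64(257.69), np.float64(255.71), np.float64(262.87)] 17.35
```

```bash

python3 -m crank '{"gripper":[1,1,1,1,1,1,1,1,1,1],"delta_pos":[[0,0,0],[0,0,0],[0,0,0],[0,0,0],[0,0,-0.03],[0.04,-0.0038,-0.02],[0.04,0,0],[0.04,0,0],[0.021,0,0.003],[0,0,0]],"angular":[[0,0,0],[0,0,0],[0,0,0],[0,0,0],[0,0,0],[0,0,0],[0,0,0],[0,0,0],[0,0,0],[0,0,0]]}'
python3 rs.py 2>&1|grep now
python3 - <<'E'
from wd import *
import dial
T=toolT();print(T[:3,3]);p,P=view("wrist");cv2.imwrite("pics/w7.png",p);np.save("pics/w7T.npy",T)
for f in("w4","w6","w7"):
    dial.TW=np.load(f"pics/{f}T.npy");im=rectify(cv2.imread(f"pics/{f}.png"),"wrist",W=[.5491,.126,0],zd=.0709);g=cv2.cvtColor(im,cv2.COLOR_BGR2GRAY).astype(float)
    xs=np.arange(118,218,3);ys=[]
    for x in xs:
        c=g[225:290,x];w=np.clip(100-c,0,None);ys.append((np.arange(225,290)*w).sum()/w.sum())
    hub=np.argwhere(g[225:290,225:265]<100).mean(0)+225
    fi=np.polyfit(xs,ys,1);r=ys-np.polyval(fi,xs);print(f,"slope",np.degrees(np.arctan(fi[0])).round(2),"sd",r.std().round(2),"hub",hub,np.round(ys[::4],1))
E
```

```text
t: 18.35
tcp_pos: [0.5491, 0.1138, 0.1071]
ee_rot: [-2.06, -2.372, -0.0]
force: [1.0, 0.1, 0.0]
opening: 0.0853
finger_force: 0.0
now [np.float64(258.46), np.float64(260.11), np.float64(261.99)] 18.4
[0.54941133 0.11248331 0.10707939]
w4 slope 5.62 sd 0.72 hub [259.69025929 245.62789068] [246.8 247.4 247.8 248.3 251.3 252.7 253.6 254.7 254.7]
w6 slope -4.48 sd 0.29 hub [254.81118522 243.89071319] [263.3 261.8 261.5 260.1 259.1 258.3 257.9 256.6 255.5]
w7 slope -3.56 sd 0.27 hub [254.67790639 243.99245093] [261.6 260.8 260.6 258.8 258.8 257.6 257.4 256.  255.7]
```

Now 3.6° short (reading about 4.82). I'll make one more fine correction, using the high-resolution TCP reading as the displacement sensor.

```bash
cat > ty.py <<'E'
from dial import *
v=[]
s=ctrl.state();print("ey mm",(s["tcp_pos"][:2]@[-np.sin(A),np.cos(A)]*1000).round(3),"F",s["force"].round(1))
E
python3 -m crank '{"gripper":[1,1,1,1,1,1,-1,-1,-1,-1],"delta_pos":[[-0.04,0.0038,0],[-0.04,0,0],[-0.04,0,0],[-0.0212,0,0.015],[0,0,0.031],[0,0,0],[0,0,0],[0,0,0],[0,0,0],[0,0,0]],"angular":[[0,0,0],[0,0,0],[0,0,0],[0,0,0],[0,0,0],[0,0,0],[0,0,0],[0,0,0],[0,0,0],[0,0,0]]}'
python3 -m crank '{"gripper":[-1,-1,-1,-1,-1,-1],"delta_pos":[[0,0,0],[0,0,0],[0,0,0],[0,0,0],[0,0,-0.001],[0,0,0]],"angular":[[0,0,0],[0,0,0],[0,0,0],[0,0,0],[0,0,0],[0,0,0]]}'
python3 ty.py
python3 -m crank '{"gripper":[-1,-1,-1],"delta_pos":[[0.0006,0,0],[0,0,0],[0,0,0]],"angular":[[0,0,0],[0,0,0],[0,0,0]]}' |grep force
python3 ty.py
python3 -m crank '{"gripper":[-1,-1,-1],"delta_pos":[[0.0002,0,0],[0,0,0],[0,0,0]],"angular":[[0,0,0],[0,0,0],[0,0,0]]}' |grep force
python3 ty.py
```

```text
t: 19.45
tcp_pos: [0.5734, -0.0279, 0.0621]
ee_rot: [2.062, 2.369, 0.001]
force: [0.5, -0.7, -0.6]
opening: 0.0282
finger_force: 0.0
t: 20.05
tcp_pos: [0.5717, -0.028, 0.062]
ee_rot: [-2.062, -2.368, 0.002]
force: [-5.6, -1.9, -0.6]
opening: 0.0167
finger_force: 46.7
ey mm -105.819 F [-5.6 -1.9 -0.6]
force: [-5.5, -7.7, 0.1]
finger_force: 46.6
ey mm -105.744 F [-5.5 -7.7  0.1]
force: [-5.9, -10.3, -1.2]
finger_force: 46.6
ey mm -105.73 F [ -5.9 -10.3  -1.2]
```

```bash

python3 -m crank '{"gripper":[-1,-1,-1],"delta_pos":[[0.0003,0,0],[0,0,0],[0,0,0]],"angular":[[0,0,0],[0,0,0],[0,0,0]]}' |grep 'e: '
python3 ty.py
python3 -m crank '{"gripper":[-1,-1],"delta_pos":[[0.0001,0,0],[0,0,0]],"angular":[[0,0,0],[0,0,0]]}' |grep 'e: '
python3 ty.py
```

```text
force: [-5.4, -13.5, -1.8]
finger_force: 46.6
ey mm -105.704 F [ -5.4 -13.5  -1.8]
force: [-6.0, -13.6, -1.2]
finger_force: 46.6
ey mm -105.697 F [ -6.  -13.6  -1.2]
```

```bash

python3 -m crank '{"gripper":[-1,-1],"delta_pos":[[0.0001,0,0],[0,0,0]],"angular":[[0,0,0],[0,0,0]]}' |grep 't: '
python3 ty.py
```

```text
t: 21.35
ee_rot: [-2.062, -2.369, 0.003]
ey mm -105.687 F [ -6.9 -15.4  -2.4]
```

```bash

python3 -m crank '{"gripper":[-1,-1],"delta_pos":[[0.0001,0,0],[0,0,0]],"angular":[[0,0,0],[0,0,0]]}' |grep 't: '
python3 ty.py
python3 -m crank '{"gripper":[-1,-1],"delta_pos":[[0.0001,0,0],[0,0,0]],"angular":[[0,0,0],[0,0,0]]}' |grep 't: '
python3 ty.py; python3 rs.py 2>&1|grep now
```

```text
t: 21.55
ee_rot: [-2.062, -2.369, 0.003]
ey mm -105.686 F [ -5.6 -15.3  -1.3]
t: 21.75
ee_rot: [-2.062, -2.369, 0.003]
ey mm -105.594 F [ -6.8 -16.7  -1.2]
now [np.float64(255.55), np.float64(255.26), np.float64(260.04)] 21.8
```

```bash

python3 -m crank '{"gripper":[-1],"delta_pos":[[0,0,0]],"angular":[[0,0,0]]}' |grep 't: '
python3 ty.py
python3 -m crank '{"gripper":[1,1,1,1,1,1,1,1,1,1],"delta_pos":[[0,0,0],[0,0,0],[0,0,0],[0,0,0],[0,0,-0.03],[0.04,-0.0038,-0.018],[0.04,0,0],[0.04,0,0],[0.02,0,0.003],[0,0,0]],"angular":[[0,0,0],[0,0,0],[0,0,0],[0,0,0],[0,0,0],[0,0,0],[0,0,0],[0,0,0],[0,0,0],[0,0,0]]}'
python3 rs.py 2>&1|grep now
python3 - <<'E'
from wd import *
import dial
T=toolT();p,P=view("wrist");cv2.imwrite("pics/w8.png",p);np.save("pics/w8T.npy",T)
for f in("w4","w6","w7","w8"):
    dial.TW=np.load(f"pics/{f}T.npy");im=rectify(cv2.imread(f"pics/{f}.png"),"wrist",W=[.5491,.126,0],zd=.0709);g=cv2.cvtColor(im,cv2.COLOR_BGR2GRAY).astype(float)
    xs=np.arange(118,218,3);ys=[]
    for x in xs:
        c=g[225:290,x];w=np.clip(100-c,0,None);ys.append((np.arange(225,290)*w).sum()/w.sum())
    fi=np.polyfit(xs,ys,1);r=ys-np.polyval(fi,xs);print(f,"slope",np.degrees(np.arctan(fi[0])).round(2),"sd",r.std().round(2),np.round(ys[::4],1))
E
```

```text
t: 21.9
ee_rot: [-2.062, -2.369, 0.003]
ey mm -105.61 F [ -6.  -16.1  -1.7]
t: 22.9
tcp_pos: [0.5491, 0.114, 0.1071]
ee_rot: [-2.06, -2.372, -0.0]
force: [0.4, -0.7, -0.2]
opening: 0.0851
finger_force: 0.0
now [np.float64(256.01), np.float64(257.69), np.float64(259.83)] 22.95
w4 slope 5.62 sd 0.72 [246.8 247.4 247.8 248.3 251.3 252.7 253.6 254.7 254.7]
w6 slope -4.48 sd 0.29 [263.3 261.8 261.5 260.1 259.1 258.3 257.9 256.6 255.5]
w7 slope -3.56 sd 0.27 [261.6 260.8 260.6 258.8 258.8 257.6 257.4 256.  255.7]
w8 slope -2.68 sd 0.28 [259.5 259.2 258.4 257.5 257.5 256.7 255.9 256.  254.8]
```

The reading is now about 4.87, so the dial is on the zero mark to within about 0.13 mm. On to the master.

```bash

python3 -m crank '{"gripper":[1,1,1,1,1],"delta_pos":[[-0.03,0,0],[-0.03,0,0],[-0.0265,0,0],[0,0,0],[0,0,0]],"angular":[[0,0,0],[0,0,0],[0,0,0],[0,0,0],[0,0,0]]}'
python3 - <<'E'
from dial import *
p,P=view("wrist");cv2.imwrite("pics/w9.png",p)
Z=P[...,2];ex=np.array([np.cos(A),np.sin(A)]);ey=np.array([-ex[1],ex[0]])
X=(P[...,:2]-[.575,-.052])@ex*1000+1.2;Y=(P[...,:2]-[.575,-.052])@ey*1000
m=(Z>.046)&(Z<.054)&(abs(X)<25)&(Y>40)&(Y<125)
for y in range(44,120,3):
    k=m&(abs(Y-y)<1.5)
    if k.sum()>3: print(y,X[k].min().round(1),X[k].max().round(1),Z[k].mean().round(4))
goto([.5608,.0283,.032],A)
E
```

```text
t: 23.5
tcp_pos: [0.5616, 0.0244, 0.1071]
ee_rot: [2.067, 2.366, 0.0]
force: [0.1, -0.2, -0.9]
opening: 0.0853
finger_force: 0.0
44 -19.3 20.1 0.0484
47 -19.3 20.0 0.0483
50 -14.8 14.0 0.049
53 -13.8 9.4 0.0503
56 -13.7 9.3 0.0503
59 -13.7 10.0 0.0504
62 -13.6 9.9 0.0503
65 -13.5 9.8 0.0504
68 -13.4 9.8 0.0504
71 -13.5 9.7 0.0505
74 -13.4 9.7 0.0503
77 -13.3 9.6 0.0503
80 -13.2 9.6 0.0503
83 -13.9 9.5 0.0501
86 -13.9 9.5 0.0504
89 -13.8 9.4 0.0502
92 -13.7 9.4 0.0504
95 -13.7 9.3 0.0503
98 -13.6 9.3 0.0503
101 -13.6 9.2 0.0503
104 -13.6 9.2 0.0503
107 -13.5 9.8 0.0502
110 -13.5 9.8 0.0499
shift [ 0.0032 -0.0003  0.0751] tool y at 7.8 tool x at 97.8 z [-1.e-04  1.e-04 -1.e+00]
turn deg (tool axes) [-0.   -0.   -0.05]
```

```bash

python3 -m crank '{"gripper":[1,1,1,1,-1,-1,-1,-1,-1,-1],"delta_pos":[[0.0032,0,0.025],[0,0,0.025],[0,0,0.025],[0,0,0],[0,0,0],[0,0,0],[0,0,0],[0,0,0],[0,0,0],[0,0,0]],"angular":[[0,0,0],[0,0,0],[0,0,0],[0,0,0],[0,0,0],[0,0,0],[0,0,0],[0,0,0],[0,0,0],[0,0,0]]}' 50
python3 -m crank '{"gripper":[-1,-1,-1],"delta_pos":[[0,0,0],[0,0,0],[0,0,0]],"angular":[[0,0,0],[0,0,0],[0,0,0]]}'
```

```text
t: 24.55
tcp_pos: [0.5617, 0.029, 0.0331]
ee_rot: [2.063, 2.368, 0.002]
force: [-1.7, 1.2, 11.8]
opening: 0.0225
finger_force: 49.1
t: 24.85
tcp_pos: [0.5617, 0.029, 0.0331]
ee_rot: [2.063, 2.368, 0.002]
force: [-1.5, 0.7, 11.2]
opening: 0.0231
finger_force: 49.2
```

```bash

python3 -m crank '{"gripper":[-1,-1,-1,-1,-1,-1,-1,-1,-1],"delta_pos":[[0,0,-0.005],[0,0,-0.01],[0,0,-0.015],[0,0,-0.03],[0,0,-0.03],[0,0,-0.01],[0,0,0],[0,0,0],[0,0,0]],"angular":[[0,0,0],[0,0,0],[0,0,0],[0,0,0],[0,0,0],[0,0,3.7],[0,0,3.7],[0,0,3.7],[0,0,0]]}'
python3 - <<'E'
from dial import *
p,P=view("top");cv2.imwrite("pics/top3.png",p);Z=P[...,2]
q=p[170:245,360:425].max(2);print("pad grey levels",np.percentile(q,[5,30,50,70,95]))
p0=cv2.imread("pics/top0.png");
m=np.zeros(Z.shape,bool);m[170:245,360:425]=1;m&=(p0.max(2)<70);m=cv2.morphologyEx(m.astype(np.uint8),cv2.MORPH_OPEN,np.ones((5,5)))>0
print(rect(P,m))
m=np.zeros(Z.shape,bool);m[170:245,360:425]=1;m&=(p.max(2)<70);m=cv2.morphologyEx(m.astype(np.uint8),cv2.MORPH_OPEN,np.ones((5,5)))>0
print("now",rect(P,m))
v=slice(205,207)
print(p0[206,365:420].max(1)); print(p0[175:240,394].max(1))
goto([.4577,-.3,.13],np.radians(-3.3))
E
```

```text
t: 25.75
tcp_pos: [0.561, 0.029, 0.1329]
ee_rot: [2.284, 2.157, 0.001]
force: [-0.0, -0.2, -3.3]
opening: 0.0228
finger_force: 50.4
pad grey levels [ 56.  58. 196. 199. 202.]
(((445.3992919921875, -282.51708984375), (111.14395904541016, 94.7294921875), 49.27545928955078), 1988)
now (((462.9283142089844, -307.8786315917969), (59.48326110839844, 124.87480926513672), 41.54224395751953), 1851)
[161 161 161 160 161 162 161 142  87  44  41  42  42  43  40  42  41  42
  41  43  42  42  45  43  44  42  44  42  43  42  42  43  40  41  42  42
  42  42  43  41  42  41  41  41  41  43  41  42  67 129 160 161 160 159
 160]
[166 167 166 167 166 169 158  84  41  39  41  40  42  41  43  42  42  42
  41  40  41  41  41  41  40  41  42  43  42  42  42  42  42  42  44  43
  43  43  42  43  42  41  43  38  23  21  21  23  23  24  24  22  23  24
  22  24  52  95  97  96  93  96  95  94  96]
shift [-0.3342 -0.0852  0.0027] tool y at -3.14 tool x at 86.86 z [ 3.e-04  0.e+00 -1.e+00]
turn deg (tool axes) [ 0.02 -0.    0.16]
```

```bash

python3 -m crank '{"gripper":[-1,-1,-1,-1,-1,-1,-1,-1,-1,-1],"delta_pos":[[-0.0171,-0.0052,0],[-0.04,-0.01,0],[-0.04,-0.01,0],[-0.04,-0.01,0],[-0.04,-0.01,0],[-0.04,-0.01,0],[-0.04,-0.01,0],[-0.04,-0.01,0],[-0.0371,-0.01,0],[0,0,0]],"angular":[[0,0,0],[0,0,0],[0,0,0],[0,0,0],[0,0,0],[0,0,0],[0,0,0],[0,0,0],[0,0,0],[0,0,0]]}'
python3 -m crank '{"gripper":[-1,-1,-1,-1,-1,-1],"delta_pos":[[0,0,0.04],[0,0,0.035],[0,0,0.02],[0,0,0.008],[0,0,0.004],[0,0,0.003]],"angular":[[0,0,0],[0,0,0],[0,0,0],[0,0,0],[0,0,0],[0,0,0]]}'
python3 - <<'E'
from h import *
goto([.4577,-.3,.017],np.radians(-3.3))
p,P=view("side");cv2.imwrite("pics/side_pad.png",p)
E
```

```text
t: 26.8
tcp_pos: [0.4562, -0.304, 0.1324]
ee_rot: [2.283, 2.156, -0.001]
force: [0.2, 0.4, -3.8]
opening: 0.0228
finger_force: 50.3
t: 27.4
tcp_pos: [0.4578, -0.3001, 0.0227]
ee_rot: [2.281, 2.158, 0.0]
force: [-0.6, -0.5, -2.5]
opening: 0.0229
finger_force: 50.2
shift [ 0.0001 -0.0001  0.0057] tool y at -3.17 tool x at 86.83 z [ 8.e-04 -6.e-04 -1.e+00]
turn deg (tool axes) [0.05 0.03 0.13]
```

Lower gently until contact.

```bash

python3 -m crank '{"gripper":[-1,-1,-1],"delta_pos":[[0,0,0.002],[0,0,0.0015],[0,0,0.001]],"angular":[[0,0,0],[0,0,0],[0,0,0]]}' | grep -E 'tcp|^force'
python3 -m crank '{"gripper":[-1,-1],"delta_pos":[[0,0,0.0005],[0,0,0.0003]],"angular":[[0,0,0],[0,0,0]]}'| grep -E 'tcp|^force'
```

```text
tcp_pos: [0.4575, -0.3001, 0.018]
force: [-0.2, -0.0, -3.3]
tcp_pos: [0.4573, -0.3, 0.0169]
force: [0.3, -0.4, -2.6]
```

```bash

python3 -m crank '{"gripper":[-1,-1,-1],"delta_pos":[[0,0,0.0004],[0,0,0.0004],[0,0,0]],"angular":[[0,0,0],[0,0,0],[0,0,0]]}'| grep -E 'tcp|^force'
```

```text
tcp_pos: [0.4573, -0.2999, 0.0161]
force: [-1.0, -0.2, 2.8]
```

Contact felt. Release the master, rise, and go to look at the spacer.

```bash

python3 -m crank '{"gripper":[0,0,0.5,1,1,1,1,1,1,1],"delta_pos":[[0,0,0],[0,0,0],[0,0,0],[0,0,-0.02],[0,0,-0.04],[0,0,-0.05],[0.02,0.002,-0.05],[0.04,0.003,-0.02],[0.04,0.003,0],[0.04,0.003,0]],"angular":[[0,0,0],[0,0,0],[0,0,0],[0,0,0],[0,0,0],[0,0,0],[0,0,0],[0,0,0],[0,0,0],[0,0,0]]}'|grep -E 'tcp|opening'
python3 -m crank '{"gripper":[1,1,1,1,1,1,1,1,1,1],"delta_pos":[[0.04,0.003,0],[0.04,0.003,0],[0.04,0.003,0],[0.04,-0.01,0],[0.04,-0.011,0],[0.04,-0.012,0],[0.04,-0.012,0],[0.04,-0.012,0],[0.04,-0.012,0],[0.04,-0.012,0]],"angular":[[0,0,0],[0,0,0],[0,0,0],[0,0,0],[0,0,0],[0,0,0],[0,0,0],[0,0,0],[0,0,0],[0,0,0]]}'|grep -E 'tcp|opening'
python3 -m crank '{"gripper":[1,1,1,1,1],"delta_pos":[[0.024,0,0],[0,0,0],[0,0,0],[0,0,0],[0,0,0]],"angular":[[0,0,0],[0,0,7.3],[0,0,7.3],[0,0,7.3],[0,0,0]]}'|grep -E 'tcp|opening'
python3 - <<'E'
from h import *
p,P=view("wrist");cv2.imwrite("pics/w10.png",p);Z=P[...,2]
m=(Z>.012)&(Z<.045)&(np.hypot(P[...,0]-.4516,P[...,1]-.3212)<.05)
(c,s,a),n=rect(P,m);print("spacer",np.round(c,1),np.round(s,1),a,n)
m&=(Z>.022);(c,s,a),n=rect(P,m);print("top only",np.round(c,1),np.round(s,1),a,n,np.percentile(Z[m],[5,50,95]))
goto([c[0]/1000,c[1]/1000,.012],np.radians(-25.1))
q,Q=view("top");m=(q[...,2]>0)
cv2.imwrite("pics/top4.png",q);Zt=Q[...,2]
m=(Zt>.02)&(Zt<.06)&(np.hypot(Q[...,0]-.457,Q[...,1]+.3)<.07);(c,s,a),n=rect(Q,m);print("master on pad",np.round(c,1),np.round(s,1),a,n,np.median(Zt[m]))
E
```

```text
tcp_pos: [0.4763, -0.1612, 0.1935]
opening: 0.0853
tcp_pos: [0.4258, 0.2429, 0.1925]
opening: 0.085
tcp_pos: [0.4277, 0.2653, 0.1924]
opening: 0.0855
spacer [450.8 322.6] [62.4 24.1] 64.82015991210938 1488
top only [450.8 322.6] [62.4 24.1] 64.82015991210938 1488 [0.02508411 0.02651015 0.03285897]
shift [ 0.0618 -0.0033  0.1804] tool y at -24.96 tool x at 65.04 z [ 0. -0. -1.]
turn deg (tool axes) [0.   0.   0.14]
master on pad [ 457.1 -302.4] [60.3 24. ] 86.7816162109375 277 0.03393627405201061
```

```bash

python3 -m crank '{"gripper":[1,1,1,1,1,1,1,1,1,1],"delta_pos":[[0.031,-0.0033,0.03],[0.0308,0,0.03],[0,0,0.04],[0,0,0.04],[0,0,0.025],[0,0,0.015],[0,0,0],[0,0,0],[0,0,0],[0,0,0]],"angular":[[0,0,0],[0,0,0],[0,0,0],[0,0,0],[0,0,0],[0,0,0],[0,0,0],[0,0,0],[0,0,0],[0,0,0]]}'|grep -E 'tcp|force'
python3 -m crank '{"gripper":[-1,-1,-1,-1,-1,-1,-1],"delta_pos":[[0,0,0],[0,0,0],[0,0,0],[0,0,0],[0,0,0],[0,0,0],[0,0,0]],"angular":[[0,0,0],[0,0,0],[0,0,0],[0,0,0],[0,0,0],[0,0,0],[0,0,0]]}' 60
```

```text
tcp_pos: [0.4517, 0.3229, 0.0135]
force: [-0.0, 0.0, 0.1]
finger_force: 0.0
t: 32.55
tcp_pos: [0.451, 0.3226, 0.0127]
ee_rot: [-2.651, -1.685, -0.0]
force: [-1.7, -2.0, 7.6]
opening: 0.0224
finger_force: 59.5
```

```bash

python3 -m crank '{"gripper":[-1,-1,-1,-1,-1,-1,-1,-1],"delta_pos":[[0,0,-0.01],[0,0,-0.03],[0,0,-0.04],[0,0,-0.04],[0,0,-0.02],[0,0,0],[0,0,0],[0,0,0]],"angular":[[0,0,0],[0,0,0],[0,0,-8.2],[0,0,-8.2],[0,0,-8.2],[0,0,-8.2],[0,0,0],[0,0,0]]}'
python3 -c "
from h import *
goto([.4831,.0206,.152],np.radians(7.85))"
```

```text
t: 33.35
tcp_pos: [0.4507, 0.3224, 0.1524]
ee_rot: [-2.073, -2.361, 0.001]
force: [-0.7, -0.3, -1.6]
opening: 0.0225
finger_force: 59.1
shift [-0.3034 -0.0069  0.0004] tool y at 7.42 tool x at 97.42 z [-3.e-04 -2.e-04 -1.e+00]
turn deg (tool axes) [-0.02  0.01 -0.43]
```

```bash

python3 -m crank '{"gripper":[-1,-1,-1,-1,-1,-1,-1,-1,-1,-1],"delta_pos":[[-0.02,-0.0009,0],[-0.04,-0.001,0],[-0.04,-0.001,0],[-0.04,-0.001,0],[-0.04,-0.001,0],[-0.04,-0.001,0],[-0.04,-0.001,0],[-0.0434,0,0],[0,0,0],[0,0,0]],"angular":[[0,0,0],[0,0,0],[0,0,0],[0,0,0],[0,0,0],[0,0,0],[0,0,0],[0,0,0],[0,0,0],[0,0,0]]}'
python3 - <<'E'
from dial import *
T=toolT()
p,P=view("wrist");cv2.imwrite("pics/w11.png",p)
Z=P[...,2];ex=np.array([np.cos(A),np.sin(A)]);ey=np.array([-ex[1],ex[0]])
X=(P[...,:2]-[.575,-.052])@ex*1000+1.2;Y=(P[...,:2]-[.575,-.052])@ey*1000
for x in range(-20,22,4):
    k=(abs(X-x)<2)
    t=k&(Z>.044)&(Z<.053)&(Y>10)&(Y<80); s=k&(Z>.032)&(Z<.046)&(Y>85)&(Y<118)
    print("x",x,"tail face",np.sort(Y[t])[-4:].round(1),"shoe",np.sort(Y[s])[:4].round(1))
m=(Z>.0135)&(Z<.024)&(X<-30)&(X>-75)&(Y>20)&(Y<130);print("base front edge X",np.percentile(X[m],1).round(1),m.sum())
# held spacer
d=T[:3,:3].T@(P.reshape(-1,3)-T[:3,3]).T
d=d.reshape(3,400,640);m=(abs(d[0])<.045)&(abs(d[1])<.02)&(d[2]>-.03)&(d[2]<.02)&np.isfinite(Z)
print("tool-frame spacer x",np.percentile(d[0][m]*1000,[1,50,99]).round(1),"y",np.percentile(d[1][m]*1000,[1,99]).round(1),m.sum())
t=m&(d[2]<-.01);print(np.percentile(d[0][t]*1000,[1,99]).round(1),np.percentile(d[1][t]*1000,[1,99]).round(1))
goto([.4831,.0206,.152],A)
E
```

```text
t: 34.35
tcp_pos: [0.4844, 0.02, 0.1519]
ee_rot: [-2.074, -2.358, 0.001]
force: [-0.6, -0.4, -1.2]
opening: 0.0225
finger_force: 59.1
x -20 tail face [47.  47.3 47.5 47.6] shoe [111.5 112.5 113.2 113.4]
x -16 tail face [48.7 48.7 48.8 49.4] shoe [109.9 110.8 110.8 110.9]
x -12 tail face [50.4 50.5 50.6 51.3] shoe [107.3 108.1 108.6 108.9]
x -8 tail face [51.1 51.1 51.4 51.4] shoe [106.4 106.5 106.5 107.3]
x -4 tail face [51.  51.  51.1 51.2] shoe [106.6 106.6 106.7 106.7]
x 0 tail face [51.1 51.2 51.5 51.7] shoe [106.5 106.5 106.6 106.7]
x 4 tail face [51.1 51.1 51.2 51.5] shoe [106.4 106.6 106.7 107.2]
x 8 tail face [51.2 51.2 51.3 51.3] shoe [106.6 106.8 106.8 106.8]
x 12 tail face [50.9 51.  51.1 51.1] shoe [109.1 113.3]
x 16 tail face [45.3 45.3 45.4 45.4] shoe []
x 20 tail face [45.5 45.5 45.7 45.7] shoe []
base front edge X -58.9 3125
tool-frame spacer x [-28.2  11.4  32.9] y [-17.7  18.6] 7382
[-28.4  32.7] [-17.6  18.5]
shift [-0.0001 -0.0013 -0.0001] tool y at 7.47 tool x at 97.47 z [-1.2e-03  2.0e-04 -1.0e+00]
turn deg (tool axes) [-0.07 -0.02 -0.38]
```

```bash

python3 -m crank '{"gripper":[-1,-1,-1,-1,-1,-1,-1,-1],"delta_pos":[[-0.001,0.015,0],[0,0.0197,0],[0,0,0.04],[0,0,0.04],[0,0,0.025],[0,0,0.009],[0,0,0.002],[0,0,0]],"angular":[[0,0,-0.36],[0,0,0],[0,0,0],[0,0,0],[0,0,0],[0,0,0],[0,0,0],[0,0,0]]}'
cat > cf.py <<'E'
from dial import *
T=toolT();s=ctrl.state();ex=np.array([np.cos(A),np.sin(A)]);ey=np.array([-ex[1],ex[0]])
q=T[:2,3]-[.575,-.052];F=s["force"]
print("comp x",(q@ex*1000+1.2).round(2),"Yloc",(q@ey*1000).round(2),"z",(T[2,3]*1000).round(2),"yaw",np.degrees(np.arctan2(T[1,1],T[0,1])).round(2),"Fx,Fy,Fz",(F[:2]@ex).round(1),(F[:2]@ey).round(1),F[2].round(1))
E
python3 cf.py
```

```text
t: 35.2
tcp_pos: [0.5197, 0.0253, 0.037]
ee_rot: [2.06, 2.372, 0.001]
force: [0.3, -0.1, -0.9]
opening: 0.0225
finger_force: 59.2
comp x -43.08 Yloc 84.11 z 36.99 yaw 8.06 Fx,Fy,Fz 0.2 -0.2 -0.9
```

```bash

python3 -m crank '{"gripper":[-1,-1,-1,-1],"delta_pos":[[-0.0006,0,0.002],[0,0,0.0015],[0,0,0],[0,0,0]],"angular":[[0,0,0.15],[0,0,0],[0,0,0],[0,0,0]]}' >/dev/null
python3 cf.py
python3 -m crank '{"gripper":[-1,-1,-1],"delta_pos":[[0,0,0.0005],[0,0,0],[0,0,0]],"angular":[[0,0,0],[0,0,0],[0,0,0]]}' >/dev/null
python3 cf.py
```

```text
comp x -43.32 Yloc 82.9 z 33.31 yaw 7.88 Fx,Fy,Fz -0.8 0.4 -0.7
comp x -43.35 Yloc 82.93 z 32.73 yaw 7.89 Fx,Fy,Fz -1.2 -1.1 5.9
```

```bash

python3 -m crank '{"gripper":[-1,-1,-1,-1,-1,-1],"delta_pos":[[0.0005,0,-0.0003],[0,0.004,0],[0,0.004,0],[0,0.004,0],[0,0,0],[0,0,0]],"angular":[[0,0,0],[0,0,0],[0,0,0],[0,0,0],[0,0,0],[0,0,0]]}' >/dev/null
python3 cf.py
python3 -m crank '{"gripper":[-1,-1,-1,-1],"delta_pos":[[0,0.002,0],[0,0.002,0],[0,0.002,0],[0,0,0]],"angular":[[0,0,0],[0,0,0],[0,0,0],[0,0,0]]}' >/dev/null
python3 cf.py
```

```text
comp x -32.51 Yloc 83.56 z 32.72 yaw 7.91 Fx,Fy,Fz -9.1 -0.9 12.1
comp x -28.14 Yloc 83.61 z 32.71 yaw 7.92 Fx,Fy,Fz -16.4 -3.6 21.5
```

```bash

python3 -m crank '{"gripper":[-1,-1,-1],"delta_pos":[[0,0,-0.0008],[0,0,0],[0,0,0]],"angular":[[0,0,0],[0,0,0],[0,0,0]]}' >/dev/null
python3 cf.py
python3 -m crank '{"gripper":[-1,-1,-1,-1],"delta_pos":[[0,0.002,0],[0,0.002,0],[0,0,0],[0,0,0]],"angular":[[0,0,0],[0,0,0],[0,0,0],[0,0,0]]}' >/dev/null
python3 cf.py; python3 rs.py 2>&1 | grep now; python3 rd.py | tail -1
```

```text
comp x -26.61 Yloc 83.4 z 33.07 yaw 7.92 Fx,Fy,Fz -5.4 -3.9 1.0
comp x -22.43 Yloc 83.33 z 32.99 yaw 7.91 Fx,Fy,Fz -4.3 -4.2 -2.0
pointer 39.0 reading mm 6.947783002041644
```

```bash

python3 -m crank '{"gripper":[-1,-1,-1,-1,-1,-1],"delta_pos":[[0,0.002,0],[0,0.002,0],[0,0.002,0],[0,0.002,0],[0,0,0],[0,0,0]],"angular":[[0,0,0],[0,0,0],[0,0,0],[0,0,0],[0,0,0],[0,0,0]]}' >/dev/null
python3 cf.py; python3 rd.py | tail -1
python3 -m crank '{"gripper":[-1,-1,-1,-1,-1,-1],"delta_pos":[[0,0.002,0],[0,0.002,0],[0,0.002,0],[0,0.002,0],[0,0,0],[0,0,0]],"angular":[[0,0,0],[0,0,0],[0,0,0],[0,0,0],[0,0,0],[0,0,0]]}' >/dev/null
python3 cf.py; python3 rd.py | tail -1
```

```text
comp x -13.4 Yloc 83.11 z 33.22 yaw 7.9 Fx,Fy,Fz -1.9 -6.0 -2.3
pointer 90.6 reading mm -8.468018733098848
comp x -5.25 Yloc 83.11 z 33.27 yaw 7.91 Fx,Fy,Fz -2.4 -5.8 -1.6
pointer 90.6 reading mm -8.471304577646901
```

```bash

python3 -m crank '{"gripper":[-1,-1,-1,-1,-1,-1],"delta_pos":[[-0.0005,0.001,0],[-0.0004,0.001,0],[-0.0003,0.001,0],[0,0,0],[0,0,0],[0,0,0]],"angular":[[0,0,0],[0,0,0],[0,0,0],[0,0,0],[0,0,0],[0,0,0]]}' >/dev/null
python3 cf.py; python3 rd.py | tail -1
```

```text
comp x -2.43 Yloc 81.95 z 33.25 yaw 7.9 Fx,Fy,Fz -2.6 -5.8 -0.7
pointer 66.6 reading mm 8.33223674727589
```

```bash

python3 -m crank '{"gripper":[-1,-1,-1,-1,-1],"delta_pos":[[-0.0002,0.001,0],[-0.0001,0.001,0],[0,0,0],[0,0,0],[0,0,0]],"angular":[[0,0,0],[0,0,0],[0,0,0],[0,0,0],[0,0,0]]}' >/dev/null
python3 cf.py; python3 rd.py | tail -1
```

```text
comp x -0.43 Yloc 81.65 z 33.24 yaw 7.91 Fx,Fy,Fz -1.4 -5.5 -0.5
pointer 60.5 reading mm 8.026051718230264
```

```bash

python3 -m crank '{"gripper":[-1,-1,-1,-1,-1],"delta_pos":[[-0.0001,0,0.0003],[0,0.0007,0],[0,0.0005,0],[0,0,0],[0,0,0]],"angular":[[0,0,0],[0,0,0],[0,0,0],[0,0,0],[0,0,0]]}' >/dev/null
python3 cf.py; python3 rd.py | tail -1
```

```text
comp x 0.71 Yloc 81.56 z 32.96 yaw 7.91 Fx,Fy,Fz -2.1 -5.2 -1.1
pointer 60.3 reading mm 8.012681247207684
```

```bash

python3 -m crank '{"gripper":[-1,-1,-1,-1],"delta_pos":[[0,0.0006,0],[0,0,0],[0,0,0],[0,0,0]],"angular":[[0,0,0],[0,0,0],[0,0,0],[0,0,0]]}' >/dev/null
python3 cf.py; python3 rd.py | tail -1
```

```text
comp x 1.25 Yloc 81.56 z 32.92 yaw 7.9 Fx,Fy,Fz -3.1 -5.1 -1.1
pointer 60.2 reading mm 8.010618725039242
```

```bash

python3 -m crank '{"gripper":[-1,-1,-1,-1],"delta_pos":[[0,0.0005,0],[0,0.0004,0],[0,0,0],[0,0,0]],"angular":[[0,0,0],[0,0,0],[0,0,0],[0,0,0]]}' >/dev/null
python3 cf.py
```

```text
comp x 1.5 Yloc 81.61 z 32.84 yaw 7.91 Fx,Fy,Fz -4.5 -5.6 1.3
```

```bash

python3 -m crank '{"gripper":[-1,-1,-1,-1],"delta_pos":[[0,0.0005,0],[0,0,0],[0,0,0],[0,0,0]],"angular":[[0,0,0],[0,0,0],[0,0,0],[0,0,0]]}' >/dev/null
python3 cf.py
```

```text
comp x 1.6 Yloc 81.64 z 32.79 yaw 7.9 Fx,Fy,Fz -6.1 -5.3 1.9
```

```bash

python3 -m crank '{"gripper":[-1,-1,-1,-1],"delta_pos":[[0,0.0005,0],[0,0.0005,0],[0,0,0],[0,0,0]],"angular":[[0,0,0],[0,0,0],[0,0,0],[0,0,0]]}' >/dev/null
python3 cf.py
```

```text
comp x 1.83 Yloc 81.63 z 32.77 yaw 7.91 Fx,Fy,Fz -11.6 -6.5 6.7
```

```bash

python3 -m crank '{"gripper":[-1,-1,-1,-1],"delta_pos":[[0,0.0005,0],[0,0,0],[0,0,0],[0,0,0]],"angular":[[0,0,0],[0,0,0],[0,0,0],[0,0,0]]}' >/dev/null
python3 cf.py
```

```text
comp x 1.93 Yloc 81.64 z 32.78 yaw 7.91 Fx,Fy,Fz -13.4 -6.9 8.6
```

```bash

python3 -m crank '{"gripper":[-1,-1,-1,-1],"delta_pos":[[0,0.0004,0],[0,0,0],[0,0,0],[0,0,0]],"angular":[[0,0,0],[0,0,0],[0,0,0],[0,0,0]]}' >/dev/null
python3 cf.py
python3 -m crank '{"gripper":[-1,-1,-1,-1,-1],"delta_pos":[[0,-0.0005,0],[0,-0.0005,-0.0003],[-0.0002,-0.0005,0],[-0.0001,0,0],[0,0,0]],"angular":[[0,0,0],[0,0,0],[0,0,0],[0,0,0],[0,0,0]]}' >/dev/null
python3 cf.py; python3 rd.py|tail -1
```

```text
comp x 1.93 Yloc 81.66 z 32.74 yaw 7.91 Fx,Fy,Fz -15.8 -7.2 10.6
comp x 1.83 Yloc 81.59 z 32.86 yaw 7.9 Fx,Fy,Fz -6.3 -2.9 -1.5
pointer 60.3 reading mm 8.012657221417687
```

```bash

python3 -m crank '{"gripper":[0,0,0.3,1,1,1,1,1,1,1],"delta_pos":[[0,0,0],[0,0,0],[0,0,0],[0,0,-0.01],[0,0,-0.03],[0,0,-0.04],[0,0,-0.04],[-0.03,-0.02,-0.01],[-0.03,-0.02,0],[0,0,0]],"angular":[[0,0,0],[0,0,0],[0,0,0],[0,0,0],[0,0,0],[0,0,0],[0,0,0],[0,0,0],[0,0,0],[0,0,0]]}'
python3 rd.py|tail -1
python3 - <<'E'
from dial import *
p,P=view("wrist");cv2.imwrite("pics/w12.png",p)
Z=P[...,2];ex=np.array([np.cos(A),np.sin(A)]);ey=np.array([-ex[1],ex[0]])
X=(P[...,:2]-[.575,-.052])@ex*1000+1.2;Y=(P[...,:2]-[.575,-.052])@ey*1000
for x in (-8,-4,0,4,8):
    k=abs(X-x)<2;t=k&(Z>.047)&(Z<.0535)&(Y>10)&(Y<80);s=k&(Z>.032)&(Z<.0405)&(Y>108)&(Y<124)
    sp=k&(Z>.043)&(Z<.0468)&(Y>52)&(Y<118)
    print(x,"tail",np.sort(Y[t])[-3:].round(1),"shoe",np.sort(Y[s])[:3].round(1),"spacer",np.percentile(Y[sp],[1,99]).round(1))
m=(Z>.044)&(Z<.0485)&(abs(X)<25)&(Y>54)&(Y<112)
for y in(57,65,82,97,108):
    k=m&(abs(Y-y)<2);print(y,X[k].min().round(1),X[k].max().round(1),np.median(Z[k]).round(4))
E
```

```text
t: 44.7
tcp_pos: [0.533, -0.0383, 0.1649]
ee_rot: [2.065, 2.367, -0.0]
force: [-1.1, 1.1, -0.3]
opening: 0.0855
finger_force: 0.0
pointer 51.6 reading mm 7.580850584799447
-8 tail [77.1 77.8 78.7] shoe [113.8 114.7 114.9] spacer [ 52.9 111.7]
-4 tail [78.8 79.7 79.8] shoe [114.8 114.8 114.8] spacer [ 52.5 112.7]
0 tail [78.  78.9 79.8] shoe [114.  114.  114.1] spacer [ 52.9 112. ]
4 tail [76.5 78.1 79. ] shoe [114.1 114.1 115. ] spacer [ 52.4 113. ]
8 tail [79.1 80.  80. ] shoe [115.1 116.  117.8] spacer [ 53.  113.2]
57 -11.5 12.8 0.0466
65 -11.6 12.8 0.0464
82 -11.0 12.3 0.0464
97 -11.2 12.9 0.0463
108 -11.9 12.6 0.0461
```

```bash

python3 -m crank '{"gripper":[1,1,1,1,1,1,1],"delta_pos":[[0.04,0.01,0],[0.04,0.01,0.01],[0.04,0.01,0.02],[0.0272,0.0066,0.028],[0,0,0],[0,0,0],[0,0,0]],"angular":[[0,0,0],[0,0,0],[0,0,0],[0,0,0],[0,0,0],[0,0,0],[0,0,0]]}' | grep tcp
python3 rd.py|tail -1
python3 - <<'E'
from dial import *
import dial
T=toolT();dial.TW=T;p,P=view("wrist");cv2.imwrite("pics/w13.png",p)
im=rectify(p,"wrist",W=[.5491,.126,0],zd=.0709);g=cv2.cvtColor(im,cv2.COLOR_BGR2GRAY).astype(np.float32);cv2.imwrite("pics/r13.png",im)
for hub in((244,254.7),(244,252),(246,256),(242,258)):
    print(hub,[round(float(peak(polar(im,hub,*r))),1) for r in((6,9),(9,12),(12,15))])
# line fit on dark pointer pixels, up-left quadrant, lit disc ~218 / shaded ~120
bg=cv2.medianBlur(g.astype(np.uint8),41).astype(float);v,u=np.mgrid[:480,:480];r=np.hypot(u-244,v-255)/8
m=(g<bg*.72)&(r>5)&(r<15);vv,uu=v[m],u[m]
l=cv2.fitLine(np.stack([uu,vv],1).astype(np.float32),cv2.DIST_HUBER,0,.01,.01).ravel();print("n",m.sum(),"line angle cw from -x",np.degrees(np.arctan2(-l[1],-l[0]))%180,"offset from hub",(244-l[2])*l[1]-(255-l[3])*l[0])
E
```

```text
tcp_pos: [0.5508, 0.115, 0.1061]
pointer 50.5 reading mm 7.524623831006773
(244, 254.7) [54.8, 54.6, 54.3]
(244, 252) [53.2, 53.4, 53.7]
(246, 256) [53.9, 54.0, 53.7]
(242, 258) [58.1, 57.1, 56.1]
n 1202 line angle cw from -x 54.911156 offset from hub -0.2401123
```

The pointer is at about 54.7° (reading about 7.73, near 8). The spacer is flat with its top at z≈46.4 mm and seated against the fence. The master is flat on the pad and the gripper is clear. I'm handing in.

```bash

python3 -m crank '{"gripper":[1,1,1,1],"delta_pos":[[0,0,-0.04],[0,0,-0.04],[0,0,0],[0,0,0]],"angular":[[0,0,0],[0,0,0],[0,0,0],[0,0,0]]}' | grep -E 'tcp|^t'
python3 -c "
from rig import ctrl
print(ctrl.sign_off())"
```

```text
t: 46.0
tcp_pos: [0.5512, 0.1144, 0.1871]
the job is handed in; nothing more can be done
None
```

Handed in at 46 s: tailstock zeroed to about 0.13 mm short and let go, master flat on the small black pad, spacer pressed to the fence at about 16 N and left flat; the dial reads about 7.73 mm against 8.0 (7.87 expected from the zero error), so the tailstock may have crept about 0.1 mm.

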